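# Pry the snap cover off a terminal box

## Robot

A 7-joint arm with a two-finger parallel gripper is mounted at the origin on a cart in front of the work surface, level with it; the furniture and walls round the work are solid. World frame = base frame: x ahead of the robot, y to its left, z up, the work surface at z = 0. Lengths are in mm, angles in rad, forces in N, time in s.
With the tool pointing down it reaches from about 400 to 875 mm from the base axis. Payload 4.4 kg.
Tool frame: the origin (TCP) lies at the very end of the fingers, on their centre line; the grasp point (between the pads) lies 19 mm behind it; z points along the fingers, y is the direction in which the jaws open and shut (so a half turn about z gives the same grasp; the last joint's range is limited). The gripper opens to 85 mm and grips with 20 to 120 N. Pads are 22 mm wide; open, the fingers measure 114 mm over their backs; the gripper's body (76 mm by 85 mm) begins 54 mm behind the grasp point. The pads swing forward as they close: fully open they stand 13 mm farther back than shut.
Start: joints at [1.095, 0.628, 0.038, 1.517, -0.027, 0.996, -0.02], TCP at [259.005, -596.183, 231.313] pointing down, gripper open.
Joint ranges: [-3.06, 3.06], [-0.37, 2.12], [-1.25, 1.32], [0.18, 2.47], [-1.1, 4.24], [0.23, 1.98], [-2.94, 2.94]. Speed limits (rad/s): [2.57, 2.57, 3.14, 3.14, 3.14, 3.14, 3.14].

## Interface

Orientations are given as [roll, pitch, yaw] about the fixed x, y, z axes, in that order (R = Rz(yaw) Ry(pitch) Rx(roll)).
In Python, from cell import read_state, get_image, calibration, finish_job gives the robot as it stands. The module is installed in compiled form; this text tells all that it offers.
- The arm moves only by the tool apply_moves, never from a script. Its argument "increments" is a list of rows, each an object of numbers: "tx", "ty", "tz": the shift along the world's x, y, z in m; "rx", "ry", "rz": the turn, a rotation vector about the world's x, y, z in units of 5 degrees (1.0 is 5 degrees); "claw": the finger opening in m, from 0 to 0.0854. In form: [{"tx": .., "ty": .., "tz": .., "rx": .., "ry": .., "rz": .., "claw": ..}, ...]. A call has 1 to 12 rows; each row is the pose to reach, as a shift and turn from the pose commanded when the call began; what a row does not reach only later rows make up. A row lasts 1/10 s, in which the tool goes at most 50 mm and 8.59 degrees, less where a joint would pass 70% of its speed; a pose out of reach is approached as far as the arm can. A call with a gripper value outside its range is refused whole. The fingers move at their own pace and stop on an object; the grip force is fixed at half the most. Time passes only in rows, so rows that repeat a pose let the fingers close. It gives the time, the measured TCP pose, the force and the opening at its end, in the units of the state.
- read_state(): the state, without advancing time (a new reading comes with each control period).
- get_image(name): name is "scene" or "top"; returns the picture (420x560x3 uint8, red, green, blue); there is no depth.
- calibration(name): a dict with "camera_matrix" (3x3 intrinsics, pixels), "origin" and "attitude" of the camera in the world. Camera axes: x right, y up, looking along -z (the intrinsics and any distortion apply to the point x, -y, -z); pixel columns grow to the right and rows downward; lengths in mm; the calibration is good to about 2 mm. A picture is of the moment at which its call begins. calibration takes no time and is no camera call.
- finish_job(): hands the job in, once; it reports no verdict.
The state is a dict: "clock": time; "qpos": joint angles; "qd": joint speeds; "tau": joint torques, N m; "eef_pos": TCP position; "tool_rot": TCP orientation; "force": force on the tool from outside, world axes, zero at the start; "torque": the same for the moment, N m; "width": finger opening in mm.
Only numpy, scipy, OpenCV 4.12 (cv2) and the standard library are available. Lean on these libraries where they do the work, as an engineer would, in place of code of your own. Each camera call takes 0.05 s, during which the arm holds its last target. There are 200 camera calls.

## Task

Open the grey terminal box: take the yellow-handled pry tool out of its wooden holder, and with its flat blade in the notch under the edge of the cover pry the snapped-in white cover up until its clips let go. Then lay the tool down flat, and take the cover off and set it in the black tray, outer face up. Only the blade is bare in the holder and the two black glands beside the notch leave no room for fingers there, so put the tool down on the bench, let go, and take it again by its handle before you pry. Leave the jar, the tape measure and the glue bottle where they stand.

Things in the scene. Friction and masses are not known exactly. Their poses are not given: they have to be found in the camera images.
- notch (a point): Middle of the notch in the box's front wall, on its outer face, 60.5 mm above the bench; x points level into the box, z up. A slot 18 mm wide, open at the top, through the 5 mm wall; its floor is 3.5 mm below this point. The snapped-in cover's underside is 3.5 mm above this point, its front edge 6 mm inside; the blade can go 20 mm farther in under it.
- terminal_box: Grey box fixed to the bench, 88 (x) x 84 (y) x 70 mm high, origin under its centre, z up; the notch side faces its own -x. There two black glands, 26 mm thick, stick out 54 mm at y = +-27 mm, tops 63 mm above the bench (28 mm between them). Side rims 11 mm wide, flat, 70 mm up. Two sprung clips inside, 18 mm behind the notch wall, hold the cover's sides.
- cover_center (a point): Middle of the cover's plate, 76 (x) x 60 (y) x 6 mm white plastic, 50 g; z out of its outer face, -x to its notch edge (yellow mark). Snapped in, it is flush with the box's rim, 1 mm play round it: no finger hold. Four tongues reach 13 mm below the plate. Propped, it can be pinched across its 60 mm sides near the notch end, just above the rims. Face up on a floor this point is 16 mm above it.
- cover_front (a point): Middle of the cover's notch edge, half-way up the plate, 38 mm from cover_center. 67 mm above the bench while snapped in. Once the blade has lifted it by 2 to 6 mm (about 5 to 10 N), the clips let go and the edge jumps up and stays propped about 13 mm higher than at first, the far edge still in the box.
- tool_handle (a point): Centre of the pry tool's yellow handle, 100 (x) x 20 (y) x 18 mm (z); tool 190 mm long in all, about 0.11 kg, it balances near the front end of the handle. x points to the blade tip, z up as it lies in the holder and when laid on its flat underside. It lies flat and level on the bench with this point 9 mm up (the blade is clear of the bench).
- tool_shank (a point): Bare part of the tool's steel shank, 8 mm wide (y), 7 mm high; axes as tool_handle, 105 mm ahead of it and 35 mm behind the tip. In the holder the last 58 mm before the tip stick out, 24 mm above the bench, and can be pinched from above; the tool then lifts straight up out of the holder.
- tool_tip (a point): End of the tool's flat blade, 12 mm wide, 3 mm thick, 24 mm long, 140 mm ahead of tool_handle on the same axis.
- tool_holder: Fixed wooden holder, 144 x 58 x 45 mm high; origin under the middle of the tool as it lies in it, so that the holder reaches from x = -102 to +42 mm and the blade tip to +100 mm. The tool lies along +x between two cheeks 45 mm high that hide its handle (1 mm play on each side).
- tray_center (a point): Middle of the black tray's inner floor, 6 mm above the bench. The loose tray is 140 (x) x 210 (y) mm outside, 42 mm high, 110 x 180 mm or more inside; axes along its sides, z up.
- filler_jar_mid (a point): Middle of a jar of wood filler, 71 mm diameter, 102 mm tall, standing; leave alone.
- measure_mid (a point): Middle of a yellow tape measure, 60 x 80 x 64 mm, standing; leave alone.
- bottle_mid (a point): Cream glue bottle, 52 mm diameter, 190 mm tall, standing, 80 mm above its foot; leave alone.
- cover: The cover itself: as cover_center, but with its origin at the underside of the plate.
- pry_tool: The tool itself: as tool_handle, but with its origin under the handle, 9 mm lower. The bench in front of the box, x 0.40 to 0.50 m and y -0.11 to 0.09 m, is free for laying it down.
Things that resemble listed ones, but are neither listed nor needed, are in the scene too. What is meant by the cover is not purple, and is the larger of those in its own colour.

How it is judged:
By the outcome, as a careful person would: the job done as asked, in the order asked, and still so for the second after the job is handed in, with the robot touching nothing.
It also fails if it takes over 66 s, if anything falls off the work surface, if the arm or the gripper's body presses on something with over 40 N, if the wrist force passes 120 N, or if a joint passes its speed limit or range.

## Working session

There is one attempt and no reset: what is moved stays moved. The work goes in short steps, Python scripts to look and compute and a tool call to move; the robot and the scene stay as the last step left them, time stands still between calls to the robot, and variables do not carry over. Pictures are saved under pics/ and viewed, about 8 in all and at most 12, crops included, and the job is handed in when it is done.

Besides the shell and the picture viewer there is one more tool, called after "Emit:" as name([rows], argument=value, ...), one row to a line, values as JSON. apply_moves: Moves the arm, as the interface text tells. Its arguments: {"type":"object","properties":{"increments":{"type":"array"}},"required":["increments"]}

```bash
mkdir -p pics; cat > h.py <<'E'
import numpy as np, cv2
from cell import read_state, get_image, calibration, finish_job
def cal(n):
    c=calibration(n); return c
def R_of(c):
    a=np.array(c["attitude"],float)
    if a.shape==(3,3): return a
    from scipy.spatial.transform import Rotation as R
    return (R.from_euler('xyz',a) if a.size==3 else R.from_quat(a)).as_matrix()
def ray(n,u,v):
    c=cal(n);K=np.array(c["camera_matrix"]);D=np.array(c.get("distortion",np.zeros(5)),float)
    p=cv2.undistortPoints(np.array([[[u,v]]],float),K,D)[0,0]
    return np.array(c["origin"],float),R_of(c)@np.array([p[0],-p[1],-1])
def plane(n,u,v,z):
    o,d=ray(n,u,v); return o+d*(z-o[2])/d[2]
def proj(n,P):
    c=cal(n);K=np.array(c["camera_matrix"]);D=np.array(c.get("distortion",np.zeros(5)),float)
    q=R_of(c).T@(np.array(P,float)-np.array(c["origin"])); q=np.array([q[0],-q[1],-q[2]])
    return cv2.projectPoints(q.reshape(1,1,3),np.zeros(3),np.zeros(3),K,D)[0].ravel()
def snap(n,f,crop=None,s=1):
    im=get_image(n)[:,:,::-1].copy()
    cv2.imwrite(f"pics/{f}_raw.png",im)
    o=im
    if crop: o=im[crop[1]:crop[3],crop[0]:crop[2]]
    o=cv2.resize(o,None,fx=s,fy=s,interpolation=cv2.INTER_CUBIC)
    cv2.imwrite(f"pics/{f}.png",o); return im
E
python3 - <<'E'
from h import *
print(calibration("top"));print(calibration("scene"));print(read_state())
a=snap("top","t0",None,1.4);b=snap("scene","s0",None,1.4)
E
```

```text
{'camera_matrix': array([[458.96063209,   0.        , 282.31132657],
       [  0.        , 458.96063209, 200.47356716],
       [  0.        ,   0.        ,   1.        ]]), 'origin': array([ 487.61902646,  185.69917908, 1101.60824899]), 'attitude': array([ 0.07541453,  0.0020664 , -1.54506032])}
{'camera_matrix': array([[448.36541986,   0.        , 281.05043657],
       [  0.        , 448.36541986, 212.18381831],
       [  0.        ,   0.        ,   1.        ]]), 'origin': array([-247.20643288,  648.59513429,  734.47609703]), 'attitude': array([ 0.96217357, -0.00447609, -2.05960632])}
{'clock': 0.0, 'qpos': array([ 1.0951693 ,  0.62933405,  0.03842491,  1.518363  , -0.02698383,
        0.99628341, -0.01997556]), 'qd': array([-0.00071831,  0.00041355,  0.00039188,  0.00159024,  0.00045031,
        0.00045708, -0.0004626 ]), 'tau': array([-3.37843985e-04, -5.63405442e+01,  1.22632205e+00, -1.93444473e+01,
        1.09967461e-02,  1.05367927e-02, -1.54684500e-05]), 'eef_pos': array([ 258.77903625, -595.59441154,  230.39819706]), 'tool_rot': array([-3.13972260e+00,  2.73879107e-05,  4.09874192e-01]), 'force': array([-0.32062809, -0.62788728, -0.13358751]), 'torque': array([ 0.00812541, -0.05807316,  0.00127294]), 'width': 85.4294175654992}
```

View pics/t0.png

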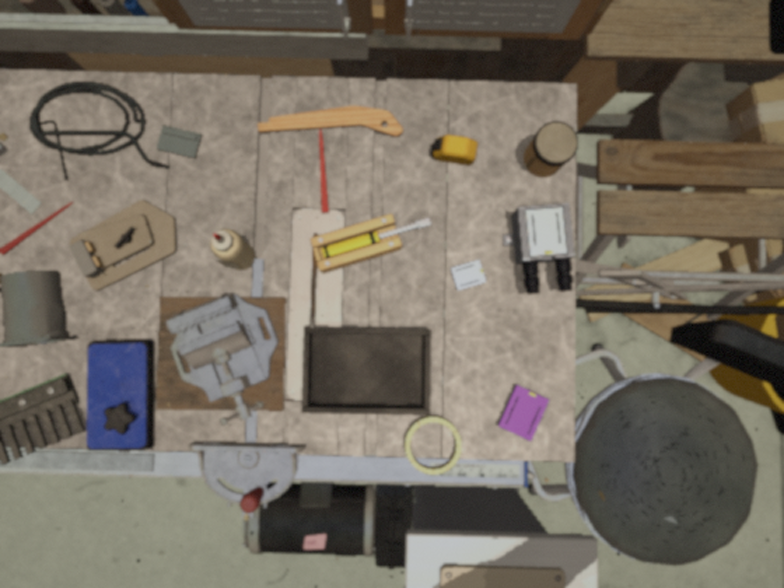

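View pics/s0.png

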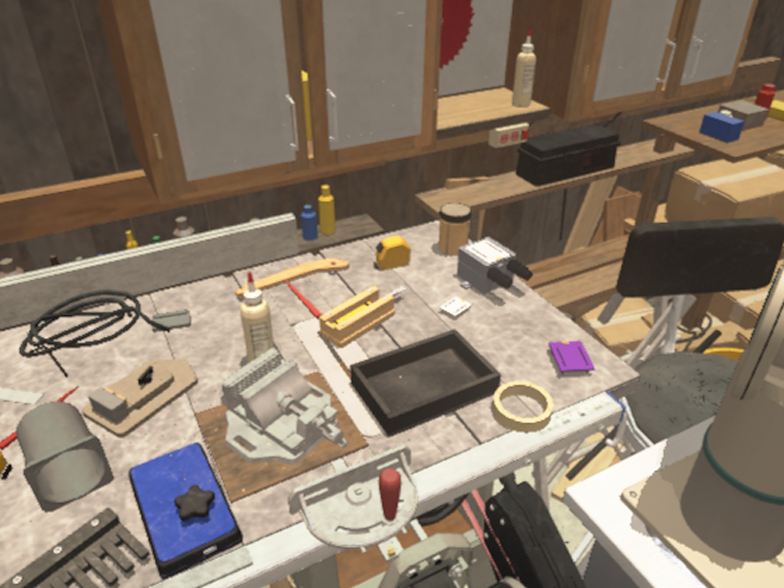

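```bash
python3 - <<'E'
from h import *
t=cv2.imread("pics/t0_raw.png");s=cv2.imread("pics/s0_raw.png")
a=cv2.resize(t[135:215,215:415],None,fx=4,fy=4,interpolation=cv2.INTER_CUBIC)
b=cv2.resize(s[160:230,215:415],None,fx=4,fy=4,interpolation=cv2.INTER_CUBIC)
cv2.imwrite("pics/c1.png",np.vstack([a,b]))
E
```

```text
(no output)
```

View pics/c1.png

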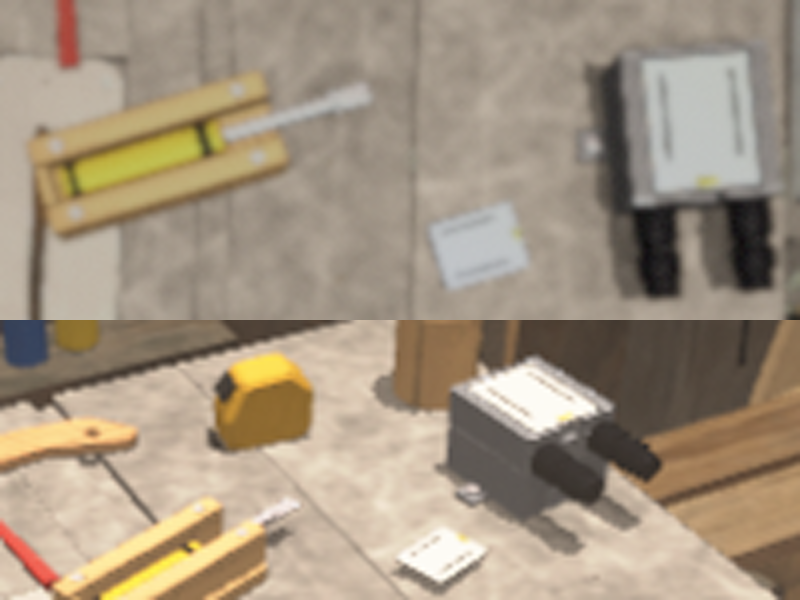

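```bash
cat > m.py <<'E'
from h import *
def big(mask,roi):
    m=np.zeros_like(mask);x0,y0,x1,y1=roi;m[y0:y1,x0:x1]=mask[y0:y1,x0:x1]
    c,_=cv2.findContours(m,cv2.RETR_EXTERNAL,cv2.CHAIN_APPROX_NONE)
    return max(c,key=cv2.contourArea)
def up(im,k=4): return cv2.resize(im,None,fx=k,fy=k,interpolation=cv2.INTER_CUBIC)
def rect(n,mask,roi,z,k=4,plan=True):
    c=big(mask,[r*k for r in roi]).reshape(-1,2)
    P=np.array([plane(n,(u+.5)/k-.5,(v+.5)/k-.5,z)[:2] for u,v in c[::2]],np.float32)
    (cx,cy),(w,h),a=cv2.minAreaRect(P); b=cv2.boxPoints(((cx,cy),(w,h),a))
    return np.round([cx,cy,w,h,a],1), np.round(b,1).tolist()
E
python3 - <<'E'
from m import *
t=up(cv2.imread("pics/t0_raw.png")); hsv=cv2.cvtColor(t,cv2.COLOR_BGR2HSV);H,S,V=cv2.split(hsv)
for p in [(700,122),(630,80),(350,97),(250,133),(560,60)]: print(p,hsv[135*4+p[1],215*4+p[0]])
cov=((V>172)&((S<45))|((V>150)&(S>90)&(H>22)&(H<35))).astype(np.uint8)*255
roi=[372,145,408,188]
print("cover",rect("top",cov,roi,70))
yel=((S>150)&(H>23)&(H<36)).astype(np.uint8)*255
print("handle",rect("top",yel,[225,155,275,190],33))
wood=((S>70)&(H>12)&(H<36)).astype(np.uint8)*255
print("holder",rect("top",wood,[215,150,290,198],45))
bl=((S<40)&(V>165)).astype(np.uint8)*255
print("blade",rect("top",bl,[268,152,312,172],24))
dark=(V<75).astype(np.uint8)*255
print("tray",rect("top",dark,[210,228,312,300],42))
print("gl1",rect("top",dark,[372,184,386,212],55)); print("gl2",rect("top",dark,[396,184,410,212],55))
vis=np.vstack([np.hstack([cov,bl])[130*4:215*4,:],]) 
o=np.zeros((85*4,200*4),np.uint8)
cv2.imwrite("pics/m1.png",np.vstack([cov[540:860,860:1660]//2+dark[540:860,860:1660]//3,(bl//2+yel//3)[540:860,860:1660]]))
E
```

```text
(700, 122) [ 60   3 195]
(630, 80) [ 12  18 142]
(350, 97) [ 15  11 192]
(250, 133) [ 18  24 177]
(560, 60) [ 17  41 157]
cover (array([652.1, -51.4,  74.4,  58.2,   6.3]), [[612.0, -26.600000381469727], [618.4000244140625, -84.4000015258789], [692.2999877929688, -76.19999694824219], [685.9000244140625, -18.399999618530273]])
handle (array([625.6, 273.3,  18.5,  83.7,  18.5]), [[603.5999755859375, 310.0], [630.0999755859375, 230.60000610351562], [647.5999755859375, 236.5], [621.0999755859375, 315.8999938964844]])
holder (array([627.7, 262.6,  67.1, 156. ,  18.8]), [[570.7999877929688, 325.6000061035156], [621.0999755859375, 177.89999389648438], [684.7000122070312, 199.60000610351562], [634.2999877929688, 347.20001220703125]])
blade (array([660. , 177.1,  13.1,  89.3,  17. ]), [[640.5999755859375, 217.89999389648438], [666.7999877929688, 132.5], [679.2999877929688, 136.3000030517578], [653.2000122070312, 221.6999969482422]])
tray (array([4.213e+02, 2.343e+02, 1.369e+02, 2.022e+02, 3.000e-01]), [[352.3999938964844, 335.1000061035156], [353.29998779296875, 132.89999389648438], [490.20001220703125, 133.5], [489.29998779296875, 335.70001220703125]])
gl1 (array([581.8, -28.1,  30.5,  56.5,  88.1]), [[553.0999755859375, -42.400001525878906], [609.5999755859375, -44.29999923706055], [610.5999755859375, -13.800000190734863], [554.0999755859375, -11.899999618530273]])
gl2 (array([585.4, -83.3,  52.8,  26.4,   4.1]), [[558.0999755859375, -72.0], [560.0, -98.4000015258789], [612.7000122070312, -94.5999984741211], [610.7999877929688, -68.19999694824219]])
```

View pics/m1.png

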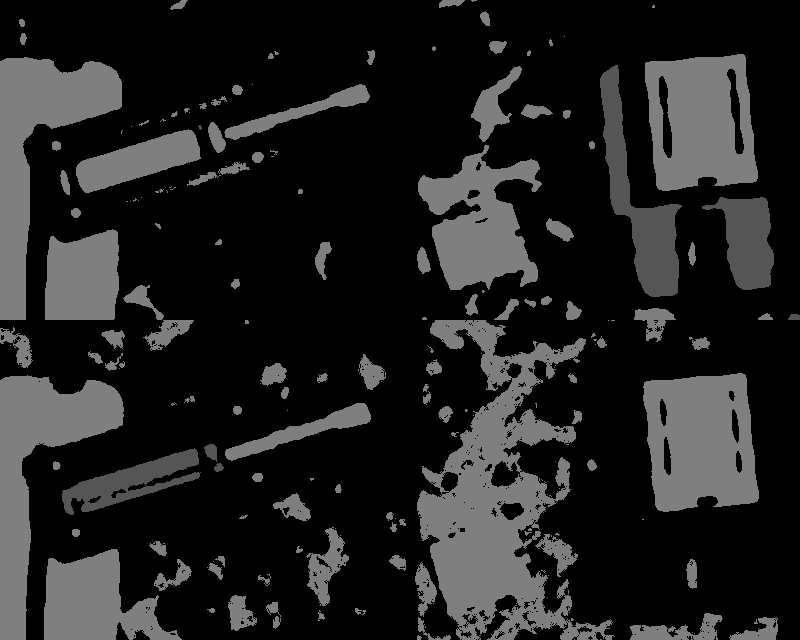

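Identified: the cover is the white plate in the box at top px (390,165), with its yellow mark towards the glands. The smaller loose white lid at (335,196) and the purple one at (373,294) don't fit. The tool blade tip is at about (306,158).

Emit:
apply_moves([
  {"tx": 0.05, "ty": 0.08, "tz": 0.02, "rz": -2, "claw": 0.05},
  {"tx": 0.403, "ty": 0.763, "tz": 0, "rz": -19, "claw": 0.05},
  {"tx": 0.403, "ty": 0.763, "tz": 0, "rz": -19, "claw": 0.05},
  {"tx": 0.403, "ty": 0.763, "tz": 0, "rz": -19, "claw": 0.05},
  {"tx": 0.403, "ty": 0.763, "tz": 0, "rz": -19, "claw": 0.05},
  {"tx": 0.403, "ty": 0.763, "tz": 0, "rz": -19, "claw": 0.05},
  {"tx": 0.403, "ty": 0.763, "tz": 0, "rz": -19, "claw": 0.05},
  {"tx": 0.403, "ty": 0.763, "tz": 0, "rz": -19, "claw": 0.05},
  {"tx": 0.403, "ty": 0.763, "tz": 0, "rz": -19, "claw": 0.05},
  {"tx": 0.403, "ty": 0.763, "tz": 0, "rz": -19, "claw": 0.05},
  {"tx": 0.403, "ty": 0.763, "tz": 0, "rz": -19, "claw": 0.05},
  {"tx": 0.403, "ty": 0.763, "tz": 0, "rz": -19, "claw": 0.05},
])

```text
$.increments[0]: bad value
```

Emit:
apply_moves([
  {"tx": 0.05, "ty": 0.08, "tz": 0.02, "rx": 0, "ry": 0, "rz": -2, "claw": 0.05},
  {"tx": 0.403, "ty": 0.763, "tz": 0, "rx": 0, "ry": 0, "rz": -19, "claw": 0.05},
  {"tx": 0.403, "ty": 0.763, "tz": 0, "rx": 0, "ry": 0, "rz": -19, "claw": 0.05},
  {"tx": 0.403, "ty": 0.763, "tz": 0, "rx": 0, "ry": 0, "rz": -19, "claw": 0.05},
  {"tx": 0.403, "ty": 0.763, "tz": 0, "rx": 0, "ry": 0, "rz": -19, "claw": 0.05},
  {"tx": 0.403, "ty": 0.763, "tz": 0, "rx": 0, "ry": 0, "rz": -19, "claw": 0.05},
  {"tx": 0.403, "ty": 0.763, "tz": 0, "rx": 0, "ry": 0, "rz": -19, "claw": 0.05},
  {"tx": 0.403, "ty": 0.763, "tz": 0, "rx": 0, "ry": 0, "rz": -19, "claw": 0.05},
  {"tx": 0.403, "ty": 0.763, "tz": 0, "rx": 0, "ry": 0, "rz": -19, "claw": 0.05},
  {"tx": 0.403, "ty": 0.763, "tz": 0, "rx": 0, "ry": 0, "rz": -19, "claw": 0.05},
  {"tx": 0.403, "ty": 0.763, "tz": 0, "rx": 0, "ry": 0, "rz": -19, "claw": 0.05},
  {"tx": 0.403, "ty": 0.763, "tz": 0, "rx": 0, "ry": 0, "rz": -19, "claw": 0.05},
])

```text
clock: 1.3
eef_pos: [539.1, -67.1, 234.4]
tool_rot: [3.141, -0.0, -1.251]
force: [0.7, -1.3, 0.1]
width: 49.9
```

Emit:
apply_moves([
  {"tx": 0.11, "ty": 0.22, "tz": -0.1, "rx": 0, "ry": 0, "rz": 0, "claw": 0.05},
  {"tx": 0.11, "ty": 0.22, "tz": -0.1, "rx": 0, "ry": 0, "rz": 0, "claw": 0.05},
  {"tx": 0.11, "ty": 0.22, "tz": -0.1, "rx": 0, "ry": 0, "rz": 0, "claw": 0.05},
  {"tx": 0.11, "ty": 0.22, "tz": -0.1, "rx": 0, "ry": 0, "rz": 0, "claw": 0.05},
  {"tx": 0.11, "ty": 0.22, "tz": -0.1, "rx": 0, "ry": 0, "rz": 0, "claw": 0.05},
  {"tx": 0.11, "ty": 0.22, "tz": -0.1, "rx": 0, "ry": 0, "rz": 0, "claw": 0.05},
  {"tx": 0.11, "ty": 0.22, "tz": -0.1, "rx": 0, "ry": 0, "rz": 0, "claw": 0.05},
  {"tx": 0.11, "ty": 0.22, "tz": -0.1, "rx": 0, "ry": 0, "rz": 0, "claw": 0.05},
  {"tx": 0.11, "ty": 0.22, "tz": -0.1, "rx": 0, "ry": 0, "rz": 0, "claw": 0.05},
])

```text
clock: 2.2
eef_pos: [648.7, 147.6, 135.7]
tool_rot: [-3.141, -0.002, -1.252]
force: [0.6, -0.4, 1.2]
width: 50.1
```

```bash
python3 - <<'E'
from h import *
s=read_state();print(s["eef_pos"],s["tool_rot"],s["qpos"])
t=snap("top","t1");s=snap("scene","s1")
a=cv2.resize(t[120:200,215:335],None,fx=4,fy=4,interpolation=cv2.INTER_CUBIC)
b=cv2.resize(s[150:250,215:335],None,fx=3.2,fy=3.2,interpolation=cv2.INTER_CUBIC)[:320]
cv2.imwrite("pics/c2.png",np.hstack([a,b])[:, :800])
E
```

```text
[648.70070127 147.62971548 135.68009054] [-3.14133592e+00 -1.65680831e-03 -1.25167728e+00] [-0.50328372  0.79371997  0.42161789  1.56633525 -0.39096149  0.86577737
 -2.76017343]
```

View pics/c2.png

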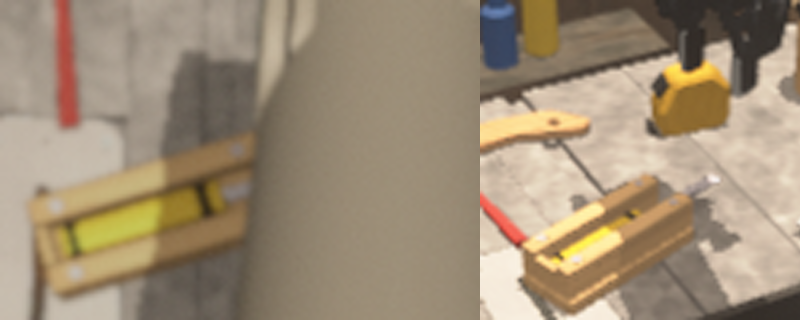

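The image shows the gripper above the holder, with the blade visible in the scene view at px ≈(288,207). I'll cross-check the position against that view.

```bash
python3 - <<'E'
from h import *
print(proj("scene",[673,134.4,24]),proj("scene",[647,219.8,24]))
s=cv2.imread("pics/s0_raw.png");k=cv2.resize(s[190:225,265:305],None,fx=16,fy=16,interpolation=cv2.INTER_CUBIC)
for n,P in [("tip",[673,134.4,24]),("sh",[661.8,167.5,24])]:
  u,v=proj("scene",P);cv2.circle(k,(int((u-265+.5)*16),int((v-190+.5)*16)),4,(0,0,255),-1)
cx=[proj("scene",p) for p in ([612,-26.6,70],[618.4,-84.4,70],[692.3,-76.2,70],[685.9,-18.4,70],[608.4,-56.2,60.5])]
k2=cv2.resize(s[165:215,320:385],None,fx=11,fy=11,interpolation=cv2.INTER_CUBIC)
for u,v in cx: cv2.circle(k2,(int((u-320+.5)*11),int((v-165+.5)*11)),3,(0,0,255),-1)
k2=k2[:550,:]; k=cv2.resize(k,(629,550)); o=np.hstack([k,k2]);cv2.imwrite("pics/c3.png",cv2.resize(o,None,fx=.59,fy=.59,interpolation=cv2.INTER_AREA))
E
```

```text
[287.64481626 205.27689117] [264.68392435 218.1577682 ]
```

View pics/c3.png

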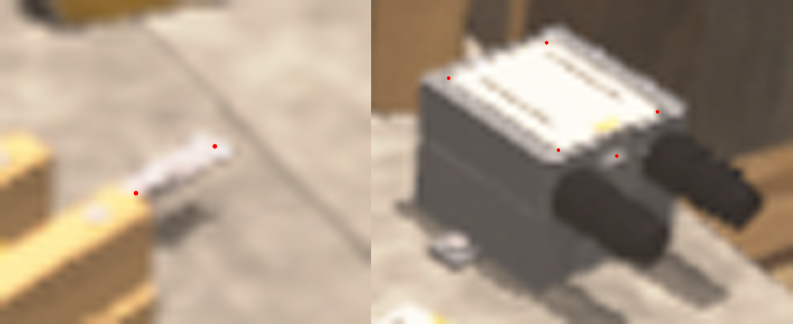

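Emit:
apply_moves([
  {"tx": 0.0135, "ty": 0.0185, "tz": -0.03, "rx": 0, "ry": 0, "rz": 0.1, "claw": 0.05},
  {"tx": 0.0135, "ty": 0.0185, "tz": -0.07, "rx": 0, "ry": 0, "rz": 0.1, "claw": 0.05},
  {"tx": 0.0135, "ty": 0.0185, "tz": -0.1, "rx": 0, "ry": 0, "rz": 0.1, "claw": 0.05},
  {"tx": 0.0135, "ty": 0.0185, "tz": -0.118, "rx": 0, "ry": 0, "rz": 0.1, "claw": 0.05},
  {"tx": 0.0135, "ty": 0.0185, "tz": -0.118, "rx": 0, "ry": 0, "rz": 0.1, "claw": 0.05},
  {"tx": 0.0135, "ty": 0.0185, "tz": -0.118, "rx": 0, "ry": 0, "rz": 0.1, "claw": 0.05},
])

```text
clock: 2.9
eef_pos: [663.1, 168.4, 17.9]
tool_rot: [-3.14, -0.001, -1.241]
force: [0.1, 0.0, 0.3]
width: 49.9
```

```bash
python3 - <<'E'
from h import *
s=read_state();print(s["eef_pos"],s["tool_rot"],s["force"])
s=snap("scene","s2",(250,160,330,230),9)
E
```

```text
[663.09441519 168.44572993  17.89636273] [-3.14003940e+00 -6.48305932e-04 -1.24050951e+00] [0.05395    0.04136269 0.26745334]
```

View pics/s2.png

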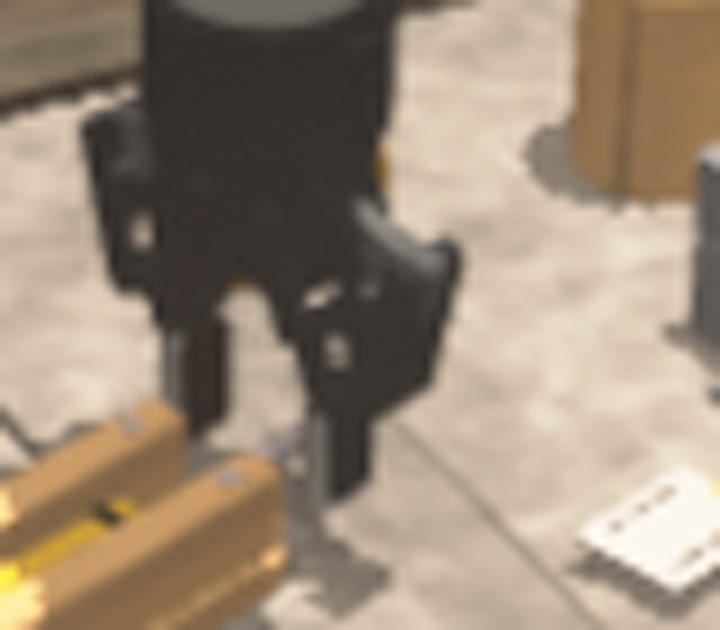

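The fingers straddle the shank (blade tip at about (285,450) in this crop). Closing.

Emit:
apply_moves([
  {"tx": 0, "ty": 0, "tz": 0, "rx": 0, "ry": 0, "rz": 0, "claw": 0.02},
  {"tx": 0, "ty": 0, "tz": 0, "rx": 0, "ry": 0, "rz": 0, "claw": 0.0},
  {"tx": 0, "ty": 0, "tz": 0, "rx": 0, "ry": 0, "rz": 0, "claw": 0.0},
  {"tx": 0, "ty": 0, "tz": 0, "rx": 0, "ry": 0, "rz": 0, "claw": 0.0},
  {"tx": 0, "ty": 0, "tz": 0, "rx": 0, "ry": 0, "rz": 0, "claw": 0.0},
  {"tx": 0, "ty": 0, "tz": 0, "rx": 0, "ry": 0, "rz": 0, "claw": 0.0},
  {"tx": 0, "ty": 0, "tz": 0, "rx": 0, "ry": 0, "rz": 0, "claw": 0.0},
])

```text
clock: 3.65
eef_pos: [662.7, 169.3, 17.1]
tool_rot: [-3.14, -0.0, -1.24]
force: [0.3, -0.2, 3.5]
width: 6.0
```

Emit:
apply_moves([
  {"tx": 0, "ty": 0, "tz": 0, "rx": 0, "ry": 0, "rz": 0, "claw": 0.0},
  {"tx": 0, "ty": 0, "tz": 0.01, "rx": 0, "ry": 0, "rz": 0, "claw": 0.0},
  {"tx": 0, "ty": 0, "tz": 0.025, "rx": 0, "ry": 0, "rz": 0, "claw": 0.0},
  {"tx": 0, "ty": 0, "tz": 0.05, "rx": 0, "ry": 0, "rz": 0, "claw": 0.0},
  {"tx": 0, "ty": 0, "tz": 0.08, "rx": 0, "ry": 0, "rz": 0, "claw": 0.0},
  {"tx": 0, "ty": 0, "tz": 0.09, "rx": 0, "ry": 0, "rz": 0, "claw": 0.0},
  {"tx": 0, "ty": 0, "tz": 0.09, "rx": 0, "ry": 0, "rz": 0, "claw": 0.0},
])

```text
clock: 4.35
eef_pos: [663.2, 169.3, 108.8]
tool_rot: [-3.138, -0.0, -1.239]
force: [0.3, -0.4, -1.8]
width: 6.0
```

```bash
python3 - <<'E'
from h import *
s=read_state();print(s["eef_pos"],s["tool_rot"],s["force"],s["torque"],s["width"])
s=snap("scene","s3",(220,130,340,230),6)
E
```

```text
[663.21256233 169.30329344 108.82629201] [-3.13820541e+00 -3.15283677e-04 -1.23940379e+00] [ 0.33568973 -0.39493075 -1.83017314] [-0.11367822 -0.07744244  0.02085255] 5.961482211441683
```

View pics/s3.png

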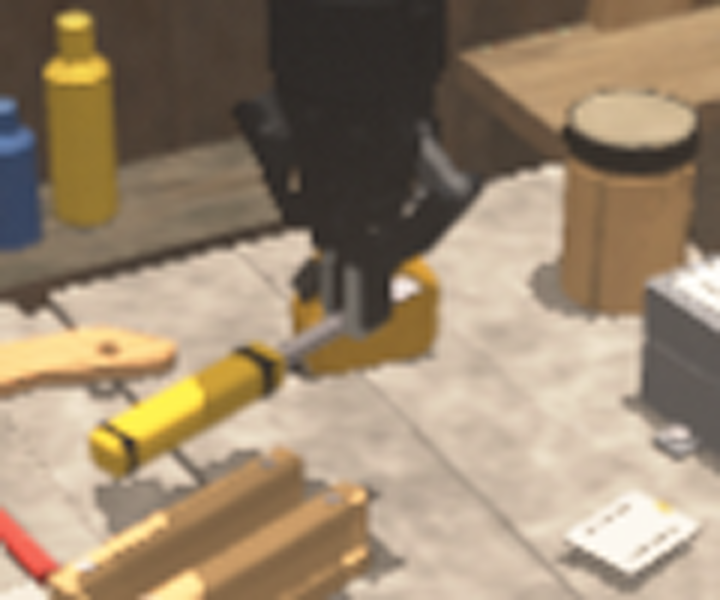

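Emit:
apply_moves([
  {"tx": -0.194, "ty": -0.236, "tz": 0, "rx": 0, "ry": 0, "rz": 0, "claw": 0.0},
  {"tx": -0.194, "ty": -0.236, "tz": 0, "rx": 0, "ry": 0, "rz": 0, "claw": 0.0},
  {"tx": -0.194, "ty": -0.236, "tz": 0, "rx": 0, "ry": 0, "rz": 0, "claw": 0.0},
  {"tx": -0.194, "ty": -0.236, "tz": 0, "rx": 0, "ry": 0, "rz": 0, "claw": 0.0},
  {"tx": -0.194, "ty": -0.236, "tz": 0, "rx": 0, "ry": 0, "rz": 0, "claw": 0.0},
  {"tx": -0.194, "ty": -0.236, "tz": 0, "rx": 0, "ry": 0, "rz": 0, "claw": 0.0},
  {"tx": -0.194, "ty": -0.236, "tz": -0.04, "rx": 0, "ry": 0, "rz": 0, "claw": 0.0},
  {"tx": -0.194, "ty": -0.236, "tz": -0.075, "rx": 0, "ry": 0, "rz": 0, "claw": 0.0},
  {"tx": -0.194, "ty": -0.236, "tz": -0.09, "rx": 0, "ry": 0, "rz": 0, "claw": 0.0},
  {"tx": -0.194, "ty": -0.236, "tz": -0.098, "rx": 0, "ry": 0, "rz": 0, "claw": 0.0},
  {"tx": -0.194, "ty": -0.236, "tz": -0.104, "rx": 0, "ry": 0, "rz": 0, "claw": 0.0},
  {"tx": -0.194, "ty": -0.236, "tz": -0.104, "rx": 0, "ry": 0, "rz": 0, "claw": 0.0},
])

```text
clock: 5.6
eef_pos: [466.3, -67.0, 1.3]
tool_rot: [3.138, 0.001, -1.24]
force: [-1.3, -1.3, 5.9]
width: 5.9
```

```bash
python3 - <<'E'
from h import *
s=read_state();print(s["eef_pos"],s["tool_rot"],s["force"],s["torque"],s["qpos"])
E
```

```text
[466.26602173 -67.03522066   1.33798844] [ 3.13784911e+00  1.34453370e-03 -1.24032339e+00] [-1.27760633 -1.29089747  5.87451574] [0.05424648 0.41937743 0.07360886] [-0.05552616  0.81281487  0.20697709  2.15946538 -0.6885144   0.23662635
 -2.04799283]
```

Emit:
apply_moves([
  {"tx": 0.0, "ty": 0, "tz": 0.01, "rx": 0, "ry": 0, "rz": 0, "claw": 0.0},
  {"tx": 0.035, "ty": 0, "tz": 0.015, "rx": 0, "ry": 0, "rz": 0, "claw": 0.0},
  {"tx": 0.035, "ty": 0, "tz": 0.008, "rx": 0, "ry": 0, "rz": 0, "claw": 0.0},
  {"tx": 0.035, "ty": 0, "tz": 0.003, "rx": 0, "ry": 0, "rz": 0, "claw": 0.0},
  {"tx": 0.035, "ty": 0, "tz": 0.0015, "rx": 0, "ry": 0, "rz": 0, "claw": 0.0},
  {"tx": 0.035, "ty": 0, "tz": 0.0015, "rx": 0, "ry": 0, "rz": 0, "claw": 0.0},
])

```text
clock: 6.2
eef_pos: [501.6, -66.6, 3.7]
tool_rot: [3.14, 0.001, -1.24]
force: [-0.4, 1.1, -1.1]
width: 5.8
```

Emit:
apply_moves([
  {"tx": 0.0, "ty": 0, "tz": -0.0015, "rx": 0, "ry": 0, "rz": 0, "claw": 0.0},
  {"tx": 0.0, "ty": 0, "tz": -0.0015, "rx": 0, "ry": 0, "rz": 0, "claw": 0.0},
  {"tx": 0.0, "ty": 0, "tz": -0.0015, "rx": 0, "ry": 0, "rz": 0, "claw": 0.03},
  {"tx": 0.0, "ty": 0, "tz": -0.0015, "rx": 0, "ry": 0, "rz": 0, "claw": 0.03},
  {"tx": 0.0, "ty": 0, "tz": -0.0015, "rx": 0, "ry": 0, "rz": 0, "claw": 0.03},
  {"tx": 0.0, "ty": 0, "tz": 0.03, "rx": 0, "ry": 0, "rz": 0, "claw": 0.03},
  {"tx": 0.0, "ty": 0, "tz": 0.07, "rx": 0, "ry": 0, "rz": 0, "claw": 0.05},
  {"tx": -0.0, "ty": 0, "tz": 0.07, "rx": 0, "ry": 0, "rz": 0, "claw": 0.05},
])

```text
clock: 7.0
eef_pos: [506.0, -67.7, 78.0]
tool_rot: [-3.135, -0.004, -1.24]
force: [1.2, -0.2, -0.2]
width: 50.3
```

```bash
python3 - <<'E'
from h import *
s=read_state();print(s["eef_pos"],s["tool_rot"],s["force"],s["qpos"])
s=snap("scene","s4",(240,150,410,270),4.6)
E
```

```text
[505.97153676 -67.68601697  77.98922458] [-3.13511774 -0.00374866 -1.23975482] [ 1.18260016 -0.16824269 -0.2431957 ] [-0.19576785  0.71253492  0.41617223  2.04732067 -0.59308666  0.49153302
 -2.14941854]
```

View pics/s4.png

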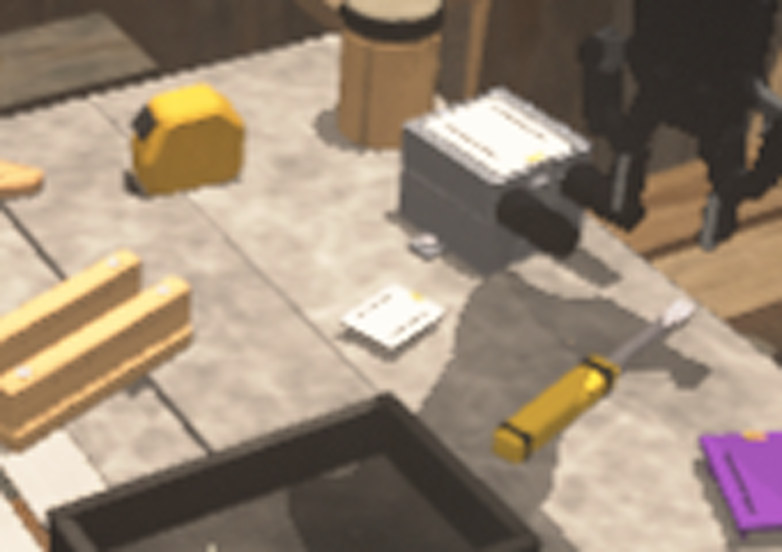

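```bash
cat > tl.py <<'E'
from m import *
def tool(n,roi,z=14,f=None):
    im=cv2.imread(f) if f else get_image(n)[:,:,::-1].copy()
    t=up(im);H,S,V=cv2.split(cv2.cvtColor(t,cv2.COLOR_BGR2HSV))
    m=((S>110)&(H>18)&(H<36)).astype(np.uint8)*255
    m=cv2.morphologyEx(m,cv2.MORPH_CLOSE,np.ones((25,25),np.uint8))
    return rect(n,m,roi,z)
E
python3 - <<'E'
from tl import *
print(tool("scene",[340,220,380,255],12,"pics/s4_raw.png"))
for d in (140,50,-50):
  print(d,[proj("scene",np.array([468.8,29.5,z])+d*np.array([.3256,-.9455,0])) for z in (9,18)])
E
```

```text
(array([466.8,  30.5,  28. , 114.9,  19.8]), [[434.20001220703125, 79.9000015258789], [473.1000061035156, -28.299999237060547], [499.3999938964844, -18.799999237060547], [460.6000061035156, 89.30000305175781]])
140 [array([389.0051629 , 215.80041647]), array([389.46342416, 213.17010928])]
50 [array([370.98699746, 229.91228103]), array([371.38856052, 227.22362995])]
-50 [array([348.96278378, 247.16169088]), array([349.28594664, 244.40879645])]
```

Emit:
apply_moves([
  {"tx": -0.028, "ty": 0.069, "tz": 0, "rx": 0, "ry": 0, "rz": 0, "claw": 0.05},
  {"tx": -0.028, "ty": 0.069, "tz": 0, "rx": 0, "ry": 0, "rz": 0, "claw": 0.05},
  {"tx": -0.028, "ty": 0.069, "tz": -0.03, "rx": 0, "ry": 0, "rz": 0, "claw": 0.05},
  {"tx": -0.028, "ty": 0.069, "tz": -0.06, "rx": 0, "ry": 0, "rz": 0, "claw": 0.05},
  {"tx": -0.028, "ty": 0.069, "tz": -0.07, "rx": 0, "ry": 0, "rz": 0, "claw": 0.05},
  {"tx": -0.028, "ty": 0.069, "tz": -0.074, "rx": 0, "ry": 0, "rz": 0, "claw": 0.05},
  {"tx": -0.028, "ty": 0.069, "tz": -0.074, "rx": 0, "ry": 0, "rz": 0, "claw": 0.05},
])

```text
clock: 7.75
eef_pos: [474.9, 1.7, -0.0]
tool_rot: [3.141, 0.0, -1.24]
force: [-0.1, -0.2, 0.0]
width: 50.2
```

```bash
python3 - <<'E'
from h import *
s=read_state();print(s["eef_pos"],s["tool_rot"],s["force"],s["qpos"])
E
```

```text
[ 4.74945023e+02  1.65805839e+00 -2.52447284e-02] [ 3.14075386e+00  2.02056162e-05 -1.24049798e+00] [-0.14488243 -0.18144725  0.03895644] [-0.22548339  0.8217834   0.2440001   2.15284327 -0.77921807  0.25421529
 -2.10581468]
```

Emit:
apply_moves([
  {"tx": 0.0025, "ty": 0, "tz": 0.003, "rx": 0, "ry": 0, "rz": 0, "claw": 0.05},
  {"tx": 0.0025, "ty": 0, "tz": 0.003, "rx": 0, "ry": 0, "rz": 0, "claw": 0.02},
  {"tx": 0.0025, "ty": 0, "tz": 0.003, "rx": 0, "ry": 0, "rz": 0, "claw": 0.0},
  {"tx": 0.0025, "ty": 0, "tz": 0.003, "rx": 0, "ry": 0, "rz": 0, "claw": 0.0},
  {"tx": 0.0025, "ty": 0, "tz": 0.003, "rx": 0, "ry": 0, "rz": 0, "claw": 0.0},
  {"tx": 0.0025, "ty": 0, "tz": 0.003, "rx": 0, "ry": 0, "rz": 0, "claw": 0.0},
  {"tx": 0.0025, "ty": 0, "tz": 0.003, "rx": 0, "ry": 0, "rz": 0, "claw": 0.0},
])

```text
clock: 8.45
eef_pos: [478.4, 2.2, 4.2]
tool_rot: [-3.14, -0.0, -1.239]
force: [0.5, -0.0, 6.9]
width: 18.6
```

```bash
python3 - <<'E'
from h import *
s=read_state();print(s["eef_pos"],s["tool_rot"],s["force"],s["torque"],s["width"])
E
```

```text
[478.37462222   2.23862473   4.2330946 ] [-3.13966039e+00 -3.63392803e-04 -1.23937383e+00] [ 0.5342569  -0.04973111  6.85915859] [0.03128798 0.11239111 0.01715448] 18.606385820828937
```

Emit:
apply_moves([
  {"tx": 0, "ty": 0, "tz": 0.03, "rx": 0, "ry": 0, "rz": 0, "claw": 0.0},
  {"tx": 0, "ty": 0, "tz": 0.07, "rx": 0, "ry": 0, "rz": 1, "claw": 0.0},
  {"tx": 0, "ty": -0.02, "tz": 0.091, "rx": 0, "ry": 0, "rz": 2.5, "claw": 0.0},
  {"tx": 0, "ty": -0.04, "tz": 0.091, "rx": 0, "ry": 0, "rz": 4, "claw": 0.0},
  {"tx": 0, "ty": -0.06, "tz": 0.091, "rx": 0, "ry": 0, "rz": 5.5, "claw": 0.0},
  {"tx": 0, "ty": -0.073, "tz": 0.091, "rx": 0, "ry": 0, "rz": 7, "claw": 0.0},
  {"tx": 0, "ty": -0.073, "tz": 0.091, "rx": 0, "ry": 0, "rz": 8.5, "claw": 0.0},
  {"tx": 0, "ty": -0.073, "tz": 0.091, "rx": 0, "ry": 0, "rz": 10, "claw": 0.0},
  {"tx": 0, "ty": -0.073, "tz": 0.091, "rx": 0, "ry": 0, "rz": 11.5, "claw": 0.0},
  {"tx": 0, "ty": -0.073, "tz": 0.091, "rx": 0, "ry": 0, "rz": 13, "claw": 0.0},
  {"tx": 0, "ty": -0.073, "tz": 0.091, "rx": 0, "ry": 0, "rz": 14.5, "claw": 0.0},
  {"tx": 0, "ty": -0.073, "tz": 0.091, "rx": 0, "ry": 0, "rz": 15.45, "claw": 0.0},
])

```text
clock: 9.65
eef_pos: [477.4, -70.9, 94.5]
tool_rot: [3.142, -0.0, 0.113]
force: [0.4, -0.3, -2.1]
width: 18.3
```

Emit:
apply_moves([
  {"tx": 0, "ty": 0, "tz": 0.0, "rx": 0, "ry": 0, "rz": 0, "claw": 0.0},
  {"tx": 0, "ty": 0, "tz": 0.0, "rx": 0, "ry": 0, "rz": 0, "claw": 0.0},
])

```text
clock: 9.85
eef_pos: [477.5, -71.0, 94.3]
tool_rot: [3.142, -0.0, 0.106]
force: [0.5, 0.3, -1.8]
width: 18.1
```

```bash
python3 - <<'E'
from h import *
s=read_state();print(s["eef_pos"],s["tool_rot"],s["force"],s["torque"],s["qpos"])
t=snap("top","t5");s=snap("scene","s5")
a=cv2.resize(t[140:230,360:430],None,fx=5.7,fy=5.7,interpolation=cv2.INTER_CUBIC)
b=cv2.resize(s[165:255,330:400],None,fx=5.7,fy=5.7,interpolation=cv2.INTER_CUBIC)
cv2.imwrite("pics/c5.png",np.hstack([a,b]))
E
```

```text
[477.4935737  -70.9522876   94.34343049] [ 3.14154168e+00 -4.85037407e-05  1.06465245e-01] [ 0.5145194   0.29419981 -1.79453162] [-0.04796954 -0.03342423 -0.05380696] [ 0.01679211  0.62106087  0.10613522  2.09932086 -0.1489723   0.42801121
 -1.2254108 ]
```

View pics/c5.png

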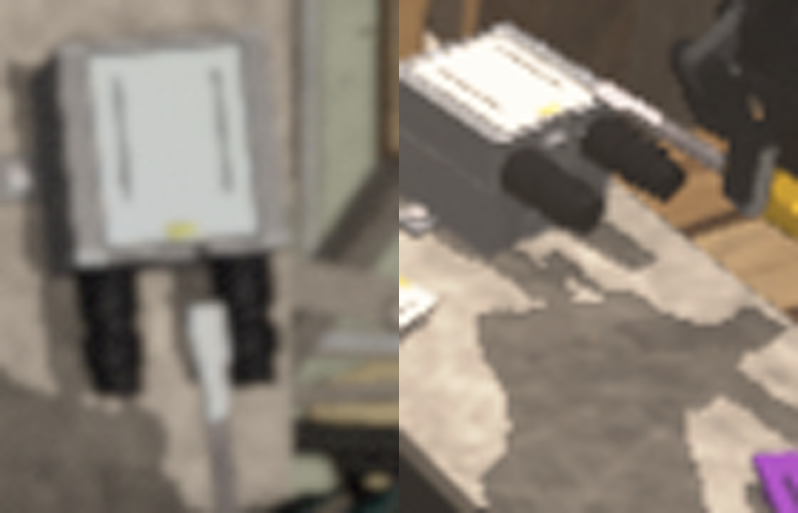

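```bash
python3 - <<'E'
from m import *
f=lambda x,y:(360+(x+.5)/5.7-.5,140+(y+.5)/5.7-.5)
b=np.array([.9940,.1097]);n=np.array([-b[1],b[0]]);N=np.array([608.4,-56.2])
print("proj of notch/mark",proj("top",[608.4,-56.2,60.5]))
for nm,p,z in [("tipL",(189,303),99),("tipR",(221,303),99),("blL",(202,415),99),("blR",(230,415),99),("mark",(180,231),70),("gLr",(136,330),50),("gRl",(226,330),50)]:
  P=plane("top",*f(*p),z)[:2];print(nm,P.round(1),"along",((P-N)@b).round(1),"lat",((P-N)@n).round(1))
g=lambda x,y:(330+(x-399+.5)/5.7-.5,165+(y+.5)/5.7-.5)
o,d=ray("scene",*g(603,92))
# intersect with vertical plane along tool lat=0
t=-((o[:2]-N)@n)/(d[:2]@n);P=o+t*d;print("scene tip",P.round(1),((P[:2]-N)@b).round(1))
E
```

```text
proj of notch/mark [390.69543416 184.77438344]
tipL [586.5 -51.9] along -21.3 lat 6.7
tipR [586.8 -64.2] along -22.4 lat -5.6
blL [543.5 -57.2] along -64.6 lat 6.1
blR [543.8 -67.9] along -65.5 lat -4.6
mark [617.9 -55. ] along 9.6 lat 0.2
gLr [579.8 -42.2] along -26.9 lat 17.0
gRl [580.8 -78.5] along -29.9 lat -19.1
scene tip [582.  -59.1  99.5] -26.6
```

Emit:
apply_moves([
  {"tx": 0, "ty": 0, "tz": -0.02, "rx": 0, "ry": 0, "rz": 0, "claw": 0.0},
  {"tx": 0, "ty": 0, "tz": -0.034, "rx": 0, "ry": 0, "rz": 0, "claw": 0.0},
  {"tx": 0, "ty": 0, "tz": -0.0385, "rx": 0, "ry": 0, "rz": 0, "claw": 0.0},
  {"tx": 0, "ty": 0, "tz": -0.0385, "rx": 0, "ry": 0, "rz": 0, "claw": 0.0},
  {"tx": 0.007, "ty": 0.0007, "tz": -0.0385, "rx": 0, "ry": 0, "rz": 0, "claw": 0.0},
  {"tx": 0.014, "ty": 0.0015, "tz": -0.0385, "rx": 0, "ry": 0, "rz": 0, "claw": 0.0},
  {"tx": 0.014, "ty": 0.0015, "tz": -0.0385, "rx": 0, "ry": 0, "rz": 0, "claw": 0.0},
  {"tx": 0.014, "ty": 0.0015, "tz": -0.0385, "rx": 0, "ry": 0, "rz": 0, "claw": 0.0},
])

```text
clock: 10.75
eef_pos: [492.2, -69.3, 56.0]
tool_rot: [3.141, -0.001, 0.109]
force: [-0.0, 0.3, -1.5]
width: 18.6
```

```bash
python3 - <<'E'
from h import *
s=read_state();print(s["eef_pos"],s["tool_rot"],s["force"],s["torque"],s["qpos"])
E
```

```text
[492.16441448 -69.26431382  56.04433606] [ 3.14144584e+00 -8.41541702e-04  1.08951846e-01] [-0.0250164   0.26036153 -1.4658015 ] [ 0.00120529 -0.0303696  -0.02469758] [ 0.02444613  0.70436344  0.08770983  2.08034498 -0.16083954  0.36221244
 -1.21997224]
```

Emit:
apply_moves([
  {"tx": 0.005, "ty": 0.0005, "tz": -0.0003, "rx": 0, "ry": 0, "rz": 0, "claw": 0.0},
  {"tx": 0.01, "ty": 0.001, "tz": -0.0003, "rx": 0, "ry": 0, "rz": 0, "claw": 0.0},
  {"tx": 0.015, "ty": 0.0016, "tz": -0.0003, "rx": 0, "ry": 0, "rz": 0, "claw": 0.0},
  {"tx": 0.015, "ty": 0.0016, "tz": -0.0003, "rx": 0, "ry": 0, "rz": 0, "claw": 0.0},
  {"tx": 0.015, "ty": 0.0016, "tz": -0.0003, "rx": 0, "ry": 0, "rz": 0, "claw": 0.0},
])

```text
clock: 11.25
eef_pos: [506.6, -67.7, 55.3]
tool_rot: [-3.142, 0.0, 0.109]
force: [-0.2, 1.3, -1.3]
width: 18.5
```

Emit:
apply_moves([
  {"tx": 0.005, "ty": 0.0005, "tz": 0.0002, "rx": 0, "ry": 0, "rz": 0, "claw": 0.0},
  {"tx": 0.01, "ty": 0.001, "tz": 0.0002, "rx": 0, "ry": 0, "rz": 0, "claw": 0.0},
  {"tx": 0.015, "ty": 0.0016, "tz": 0.0002, "rx": 0, "ry": 0, "rz": 0, "claw": 0.0},
  {"tx": 0.015, "ty": 0.0016, "tz": 0.0002, "rx": 0, "ry": 0, "rz": 0, "claw": 0.0},
  {"tx": 0.015, "ty": 0.0016, "tz": 0.0002, "rx": 0, "ry": 0, "rz": 0, "claw": 0.0},
])

```text
clock: 11.75
eef_pos: [521.9, -66.1, 55.6]
tool_rot: [3.142, -0.0, 0.109]
force: [0.5, -0.5, -1.4]
width: 18.1
```

```bash
python3 - <<'E'
from h import *
s=read_state();print(s["eef_pos"],s["tool_rot"],s["force"],s["torque"],s["qpos"])
E
```

```text
[521.8545974  -66.09188719  55.58879487] [ 3.14152636e+00 -2.52221864e-04  1.08896143e-01] [ 0.51530141 -0.45766166 -1.391625  ] [ 0.0084469  -0.14371356  0.03420191] [ 0.00817227  0.72794115  0.09766884  2.00231959 -0.16039295  0.418217
 -1.2339517 ]
```

Emit:
apply_moves([
  {"tx": 0.002, "ty": 0.0002, "tz": -0.001, "rx": 0, "ry": 0, "rz": 0, "claw": 0.0},
  {"tx": 0.0022, "ty": 0.0002, "tz": -0.0056, "rx": 0.055, "ry": -0.5, "rz": 0, "claw": 0.0},
  {"tx": 0.0026, "ty": 0.0003, "tz": -0.0093, "rx": 0.11, "ry": -0.994, "rz": 0, "claw": 0.0},
  {"tx": 0.0031, "ty": 0.0003, "tz": -0.013, "rx": 0.165, "ry": -1.49, "rz": 0, "claw": 0.0},
  {"tx": 0.0038, "ty": 0.0004, "tz": -0.0166, "rx": 0.22, "ry": -1.99, "rz": 0, "claw": 0.0},
  {"tx": 0.0038, "ty": 0.0004, "tz": -0.0166, "rx": 0.22, "ry": -1.99, "rz": 0, "claw": 0.0},
  {"tx": 0.0038, "ty": 0.0004, "tz": -0.0166, "rx": 0.22, "ry": -1.99, "rz": 0, "claw": 0.0},
])

```text
clock: 12.45
eef_pos: [524.9, -65.2, 42.1]
tool_rot: [-3.134, -0.158, 0.108]
force: [-6.7, 2.1, -2.5]
width: 18.6
```

```bash
python3 - <<'E'
from h import *
s=read_state();print(s["eef_pos"],s["tool_rot"],s["force"],s["torque"],s["qpos"])
E
```

```text
[524.90688026 -65.24956679  42.12847491] [-3.13407862 -0.15825297  0.10824027] [-6.74814434  2.07194842 -2.45468766] [0.49916489 1.60188344 0.34815469] [-0.06932274  0.74263351  0.24820707  2.14350875 -1.07122175  0.2365556
 -0.31651599]
```

Emit:
apply_moves([
  {"tx": -0.0015, "ty": 0, "tz": 0.0015, "rx": 0.2, "ry": -1.8, "rz": 0, "claw": 0.0},
  {"tx": -0.0015, "ty": 0, "tz": 0.003, "rx": 0, "ry": 0, "rz": 0, "claw": 0.0},
  {"tx": -0.0015, "ty": 0, "tz": 0.003, "rx": 0, "ry": 0, "rz": 0, "claw": 0.0},
  {"tx": -0.0015, "ty": 0, "tz": 0.003, "rx": 0, "ry": 0, "rz": 0, "claw": 0.0},
])

```text
clock: 12.85
eef_pos: [525.9, -64.6, 45.4]
tool_rot: [-3.135, -0.161, 0.11]
force: [-0.1, 0.8, -2.4]
width: 18.4
```

```bash
python3 - <<'E'
from h import *
s=read_state();print(s["eef_pos"],s["tool_rot"],s["force"],s["torque"],s["qpos"])
E
```

```text
[525.94500782 -64.59271434  45.40181127] [-3.13521463 -0.16098124  0.11022636] [-0.0589387   0.83963211 -2.40603335] [-0.04984229  0.19572445  0.01702747] [-0.07821091  0.73750929  0.25883537  2.14294661 -1.06890401  0.24344475
 -0.31913257]
```

```bash
cat > mk.py <<'E'
from m import *
def mark(n,im):
    roi=[345,175,370,195] if n=="scene" else [383,172,400,190]
    t=up(im);H,S,V=cv2.split(cv2.cvtColor(t,cv2.COLOR_BGR2HSV))
    m=((S>60)&(H>20)&(H<36)&(V>120)).astype(np.uint8)*255
    c=big(m,[r*4 for r in roi]);M=cv2.moments(c);return np.round([M['m10']/M['m00']/4,M['m01']/M['m00']/4,M['m00']/16],2)
def whit(n,im):
    roi=[325,160,372,205] if n=="scene" else [372,140,410,192]
    t=up(im);H,S,V=cv2.split(cv2.cvtColor(t,cv2.COLOR_BGR2HSV))
    m=((V>(172 if n=="top" else 225))&(S<45)).astype(np.uint8)*255
    c=big(m,[r*4 for r in roi]);return np.round(np.array(cv2.boundingRect(c))/4,1),cv2.contourArea(c)/16
E
python3 - <<'E'
from mk import *
for n in ("scene","top"):
    a=cv2.imread(f"pics/{n[0]}5_raw.png");b=snap(n,n[0]+"6")
    for q in (a,b):
        try: print(n,mark(n,q),*whit(n,q))
        except Exception as e: print(n,e)
for dz in (0,6,13): print([proj(n,[619,-55,70+dz]).round(1) for n in ("scene","top")])
# tool handle in scene
b=cv2.imread("pics/s6_raw.png");a=cv2.imread("pics/s5_raw.png")
for q in (a,b):
    t=q;H,S,V=cv2.split(cv2.cvtColor(t,cv2.COLOR_BGR2HSV));m=((S>110)&(H>18)&(H<36)).astype(np.uint8)*255
    ys,xs=np.nonzero(m[180:260,380:460]);print(len(xs),xs.min()+380,xs.max()+380,ys.min()+180,ys.max()+180)
E
```

```text
scene [356.19 184.32   3.09] [332.5 170.8  31.2  17.2] 265.0
scene [359.07 178.34   1.94] [334.5 172.5  31.5   9.8] 158.90625
top [391.5  180.38   4.91] [375.8 148.2  29.   34.8] 820.25
top [396.47 180.91  10.03] [376.2 150.8  33.5  41.2] 797.21875
[array([355.2, 184.1]), array([391.2, 179.6])]
[array([355.4, 182.3]), array([391.8, 179.3])]
[array([355.6, 180.1]), array([392.5, 178.9])]
249 394 419 194 244
210 380 402 202 244
```

```bash
python3 - <<'E'
from h import *
t=cv2.imread("pics/t6_raw.png");s=cv2.imread("pics/s6_raw.png")
a=cv2.resize(t[140:230,360:430],None,fx=5.7,fy=5.7,interpolation=cv2.INTER_CUBIC)
b=cv2.resize(s[155:245,330:400],None,fx=5.7,fy=5.7,interpolation=cv2.INTER_CUBIC)
cv2.imwrite("pics/c6.png",np.hstack([a,b]))
E
```

```text
(no output)
```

View pics/c6.png

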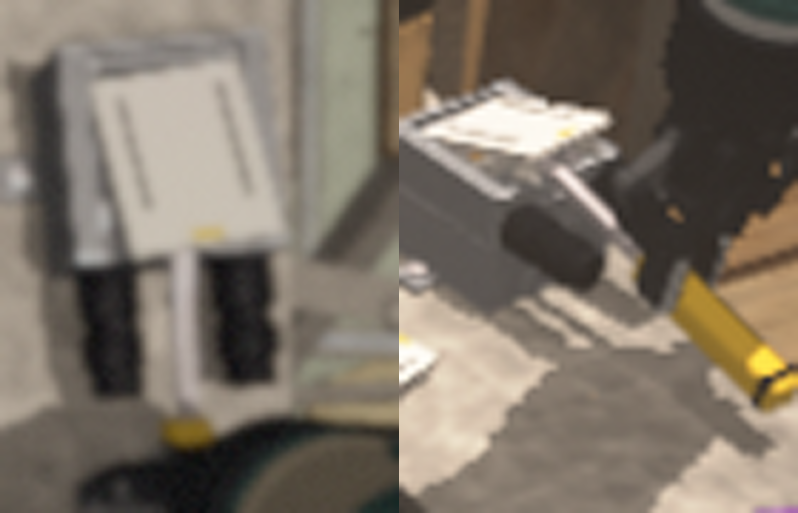

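Picture: the cover has popped, front edge up on the blade and somewhat askew (front corners at about (130,258) and (285,245) in the left crop). Next I level the blade and withdraw it.

Emit:
apply_moves([
  {"tx": -0.001, "ty": -0.0004, "tz": 0.0025, "rx": -0.05, "ry": 0.46, "rz": 0, "claw": 0.0},
  {"tx": -0.002, "ty": -0.0008, "tz": 0.005, "rx": -0.1, "ry": 0.92, "rz": 0, "claw": 0.0},
  {"tx": -0.003, "ty": -0.0012, "tz": 0.0075, "rx": -0.15, "ry": 1.38, "rz": 0, "claw": 0.0},
  {"tx": -0.004, "ty": -0.0015, "tz": 0.01, "rx": -0.2, "ry": 1.84, "rz": 0, "claw": 0.0},
  {"tx": -0.004, "ty": -0.0015, "tz": 0.01, "rx": -0.2, "ry": 1.84, "rz": 0, "claw": 0.0},
  {"tx": -0.004, "ty": -0.0015, "tz": 0.01, "rx": -0.2, "ry": 1.84, "rz": 0, "claw": 0.0},
])

```text
clock: 13.55
eef_pos: [522.4, -66.6, 55.7]
tool_rot: [-3.136, -0.001, 0.109]
force: [0.7, -0.1, -1.8]
width: 18.1
```

```bash
python3 - <<'E'
from h import *
s=read_state();print(s["eef_pos"],s["tool_rot"],s["force"],s["torque"],s["qpos"])
E
```

```text
[522.37756155 -66.59554864  55.68436583] [-3.13579431e+00 -1.23560120e-03  1.09351284e-01] [ 0.70853329 -0.05326881 -1.84648783] [-0.01340723 -0.00352314  0.05637558] [-0.2859466   0.81056526  0.57399301  2.00874411 -0.82947662  0.57146861
 -0.58506881]
```

Emit:
apply_moves([
  {"tx": -0.01, "ty": -0.0011, "tz": 0, "rx": 0, "ry": 0, "rz": 0, "claw": 0.0},
  {"tx": -0.02, "ty": -0.0022, "tz": 0, "rx": 0, "ry": 0, "rz": 0, "claw": 0.0},
  {"tx": -0.03, "ty": -0.0033, "tz": 0, "rx": 0, "ry": 0, "rz": 0, "claw": 0.0},
  {"tx": -0.042, "ty": -0.0046, "tz": 0, "rx": 0, "ry": 0, "rz": 0, "claw": 0.0},
  {"tx": -0.042, "ty": -0.0046, "tz": 0.0, "rx": 0, "ry": 0, "rz": 0, "claw": 0.0},
  {"tx": -0.042, "ty": -0.0046, "tz": 0.02, "rx": 0, "ry": 0, "rz": 0, "claw": 0.0},
  {"tx": -0.042, "ty": -0.0046, "tz": 0.05, "rx": 0, "ry": 0, "rz": 0, "claw": 0.0},
  {"tx": -0.042, "ty": -0.0046, "tz": 0.05, "rx": 0, "ry": 0, "rz": 0, "claw": 0.0},
])

```text
clock: 14.35
eef_pos: [482.4, -72.4, 108.3]
tool_rot: [-3.138, -0.006, 0.108]
force: [0.6, -0.4, -1.5]
width: 18.3
```

```bash
python3 - <<'E'
from mk import *
s=read_state();print(s["eef_pos"],s["tool_rot"],s["force"],s["torque"],s["qpos"])
im=snap("top","t7");sc=snap("scene","s7")
t=up(im);H,S,V=cv2.split(cv2.cvtColor(t,cv2.COLOR_BGR2HSV))
for p in [(180,150),(75,150),(265,150)]: print(p,t[int((140+p[1]/5.7)*4),int((360+p[0]/5.7)*4)])
m=((V>165)&(S<60)).astype(np.uint8)*255
for z in (76,):
  print(rect("top",m,[374,145,412,187],z))
c=big(m,[r*4 for r in [374,145,412,187]]);print(cv2.approxPolyDP(c,12,True).reshape(-1,2)/4)
print(mark("top",im),mark("scene",sc))
E
```

```text
[482.35182529 -72.37077697 108.31213655] [-3.13768371 -0.00568095  0.10811576] [ 0.6244847  -0.42358163 -1.46508664] [-0.05300506 -0.06658609  0.00659366] [-0.32956289  0.6924512   0.65117312  2.09116686 -0.76220054  0.60366508
 -0.5974552 ]
(180, 150) [180 191 200]
(75, 150) [139 143 148]
(265, 150) [153 161 169]
(array([645.9, -56.7,  77.1,  61.2,  15.8]), [[600.4000244140625, -37.70000076293945], [617.0999755859375, -96.5999984741211], [691.2999877929688, -75.5999984741211], [674.5999755859375, -16.700000762939453]])
[[400.75 150.5 ]
 [375.75 155.5 ]
 [384.   184.25]
 [409.5  181.  ]]
[396.36 180.92  10.19] [359.06 178.28   1.72]
```

Emit:
apply_moves([
  {"tx": -0.004, "ty": 0.01, "tz": 0, "rx": 0, "ry": 0.06, "rz": -1.5, "claw": 0.0},
  {"tx": -0.004, "ty": 0.02, "tz": 0, "rx": 0, "ry": 0, "rz": -3, "claw": 0.0},
  {"tx": -0.004, "ty": 0.03, "tz": 0, "rx": 0, "ry": 0, "rz": -4.5, "claw": 0.0},
  {"tx": -0.004, "ty": 0.04, "tz": 0, "rx": 0, "ry": 0, "rz": -6, "claw": 0.0},
  {"tx": -0.004, "ty": 0.05, "tz": 0, "rx": 0, "ry": 0, "rz": -7.5, "claw": 0.0},
  {"tx": -0.004, "ty": 0.06, "tz": 0, "rx": 0, "ry": 0, "rz": -9, "claw": 0.0},
  {"tx": -0.004, "ty": 0.075, "tz": 0, "rx": 0, "ry": 0, "rz": -10.5, "claw": 0.0},
  {"tx": -0.004, "ty": 0.075, "tz": -0.02, "rx": 0, "ry": 0, "rz": -12, "claw": 0.0},
  {"tx": -0.004, "ty": 0.075, "tz": -0.04, "rx": 0, "ry": 0, "rz": -13.5, "claw": 0.0},
  {"tx": -0.004, "ty": 0.075, "tz": -0.06, "rx": 0, "ry": 0, "rz": -14.6, "claw": 0.0},
  {"tx": -0.004, "ty": 0.075, "tz": -0.08, "rx": 0, "ry": 0, "rz": -14.6, "claw": 0.0},
  {"tx": -0.004, "ty": 0.075, "tz": -0.08, "rx": 0, "ry": 0, "rz": -14.6, "claw": 0.0},
])

```text
clock: 15.65
eef_pos: [474.2, 4.5, 23.4]
tool_rot: [-3.14, 0.004, -1.166]
force: [0.4, 0.3, -1.3]
width: 18.0
```

```bash
python3 - <<'E'
from h import *
s=read_state();print(s["eef_pos"],s["tool_rot"],s["force"],s["torque"],s["qpos"])
E
```

```text
[474.21939495   4.47043876  23.38126839] [-3.13961205  0.00439235 -1.16555876] [ 0.37305795  0.26733672 -1.26277257] [0.01319656 0.01970076 0.01329973] [-0.42261825  0.83840209  0.55105771  2.15772658 -1.09028701  0.46010102
 -1.7252923 ]
```

Emit:
apply_moves([
  {"tx": 0.004, "ty": 0, "tz": -0.01, "rx": 0, "ry": 0, "rz": 0, "claw": 0.0},
  {"tx": 0.004, "ty": 0, "tz": -0.016, "rx": 0, "ry": 0, "rz": 0, "claw": 0.0},
  {"tx": 0.004, "ty": 0, "tz": -0.016, "rx": 0, "ry": 0, "rz": 0, "claw": 0.0},
  {"tx": 0.004, "ty": 0, "tz": -0.016, "rx": 0, "ry": 0, "rz": 0, "claw": 0.0},
])

```text
clock: 16.05
eef_pos: [480.7, 3.0, 10.2]
tool_rot: [-3.136, -0.001, -1.166]
force: [0.1, -1.3, 0.2]
width: 18.2
```

Emit:
apply_moves([
  {"tx": 0, "ty": 0, "tz": -0.002, "rx": 0, "ry": 0, "rz": 0, "claw": 0.0},
  {"tx": 0, "ty": 0, "tz": -0.004, "rx": 0, "ry": 0, "rz": 0, "claw": 0.0},
  {"tx": 0, "ty": 0, "tz": -0.004, "rx": 0, "ry": 0, "rz": 0, "claw": 0.0},
])

```text
clock: 16.35
eef_pos: [481.1, 2.4, 6.5]
tool_rot: [-3.135, -0.002, -1.166]
force: [1.0, -2.3, 6.9]
width: 18.6
```

```bash
python3 - <<'E'
from h import *
s=read_state();print(s["eef_pos"],s["tool_rot"],s["force"],s["torque"],s["qpos"])
E
```

```text
[481.08403705   2.3692725    6.49853895] [-3.13481176e+00 -2.44956614e-03 -1.16627726e+00] [ 1.04993531 -2.30274227  6.90214901] [-0.08533097  0.13670764  0.04821366] [-0.36723152  0.85373498  0.46512741  2.14732558 -1.08939256  0.39140977
 -1.73191088]
```

Emit:
apply_moves([
  {"tx": 0, "ty": 0, "tz": -0.001, "rx": 0, "ry": 0, "rz": 0, "claw": 0.0},
  {"tx": 0, "ty": 0, "tz": -0.001, "rx": 0, "ry": 0, "rz": 0, "claw": 0.035},
  {"tx": 0, "ty": 0, "tz": -0.001, "rx": 0, "ry": 0, "rz": 0, "claw": 0.045},
  {"tx": 0, "ty": 0, "tz": 0.0, "rx": 0, "ry": 0, "rz": 0, "claw": 0.045},
  {"tx": 0, "ty": 0, "tz": 0.04, "rx": 0, "ry": 0, "rz": 0, "claw": 0.05},
  {"tx": 0, "ty": 0, "tz": 0.09, "rx": 0, "ry": 0, "rz": 0, "claw": 0.085},
  {"tx": 0, "ty": 0, "tz": 0.13, "rx": 0, "ry": 0, "rz": 3, "claw": 0.085},
  {"tx": 0, "ty": 0, "tz": 0.13, "rx": 0, "ry": 0, "rz": 6, "claw": 0.085},
])

```text
clock: 17.15
eef_pos: [482.9, 3.1, 139.7]
tool_rot: [-3.131, -0.006, -0.859]
force: [-0.3, -0.6, 0.1]
width: 85.2
```

```bash
python3 - <<'E'
from tl import *
from mk import mark
s=read_state();print(s["eef_pos"],s["tool_rot"],s["force"],s["torque"],s["qpos"])
im=snap("top","t8");sc=snap("scene","s8")
# mark 2-view triangulation, before & now
def tri(a,b):
    o1,d1=ray("top",*a);o2,d2=ray("scene",*b)
    A=np.stack([d1,-d2],1);x=np.linalg.lstsq(A,o2-o1,rcond=None)[0];p,q=o1+x[0]*d1,o2+x[1]*d2
    return ((p+q)/2).round(1),np.linalg.norm(p-q).round(1)
print(tri((391.5,180.38),(356.19,184.32)))
mt,ms=mark("top",im),mark("scene",sc);print(mt,ms,tri(mt[:2],ms[:2]))
t=up(im);H,S,V=cv2.split(cv2.cvtColor(t,cv2.COLOR_BGR2HSV))
m=((V>165)&(S<60)).astype(np.uint8)*255
c=big(m,[r*4 for r in [374,145,412,187]]);q=cv2.approxPolyDP(c,12,True).reshape(-1,2)/4;print(q)
for p in q: print([plane("top",*p,z)[:2].round(1) for z in (70,83)])
a=cv2.resize(im[140:230,350:420],None,fx=5.7,fy=5.7,interpolation=cv2.INTER_CUBIC)
b=cv2.resize(sc[155:245,330:400],None,fx=5.7,fy=5.7,interpolation=cv2.INTER_CUBIC)
cv2.imwrite("pics/c8.png",np.hstack([a,b]))
try: print(tool("scene",[340,215,400,260],12,"pics/s8_raw.png"))
except Exception as e: print(e)
E
```

```text
[482.88169681   3.07097789 139.73942285] [-3.13089298 -0.00574096 -0.85896945] [-0.30001569 -0.59315243  0.05049227] [-0.02149194 -0.02250469  0.03797412] [-0.52897893  0.637495    0.70722436  2.08812871 -0.6988717   0.65108439
 -1.77254534]
(array([617. , -56.3,  69.8]), np.float64(1.3))
[396.67 181.01   5.25] [358.94 178.34   2.84] (array([613.9, -62.3,  89.6]), np.float64(0.6))
[[400.75 150.5 ]
 [375.75 155.5 ]
 [384.25 184.25]
 [397.25 182.5 ]
 [394.75 179.5 ]
 [409.75 180.5 ]]
[array([686.2, -76.2]), array([683.7, -72.9])]
[array([673.3, -19.6]), array([670.9, -17. ])]
[array([608.1, -39.4]), array([606.6, -36.6])]
[array([612.8, -68.8]), array([611.3, -65.5])]
[array([619.5, -63.1]), array([617.9, -59.9])]
[array([618.1, -96.9]), array([616.5, -93.4])]
(array([467.7,  29.1,  27.1, 115.4,  23.1]), [[432.6000061035156, 76.9000015258789], [477.8999938964844, -29.299999237060547], [502.79998779296875, -18.700000762939453], [457.5, 87.5]])
```

Emit:
apply_moves([
  {"tx": 0.03, "ty": -0.014, "tz": 0, "rx": 0, "ry": 0, "rz": 1.5, "claw": 0.0854},
  {"tx": 0.06, "ty": -0.028, "tz": 0, "rx": 0, "ry": 0, "rz": 3, "claw": 0.0854},
  {"tx": 0.09, "ty": -0.042, "tz": 0, "rx": 0, "ry": 0, "rz": 4.5, "claw": 0.0854},
  {"tx": 0.12, "ty": -0.056, "tz": 0, "rx": 0, "ry": 0, "rz": 6, "claw": 0.0854},
  {"tx": 0.14, "ty": -0.064, "tz": 0, "rx": 0, "ry": 0, "rz": 7.5, "claw": 0.0854},
  {"tx": 0.14, "ty": -0.064, "tz": 0, "rx": 0, "ry": 0, "rz": 9, "claw": 0.0854},
  {"tx": 0.14, "ty": -0.064, "tz": 0, "rx": 0, "ry": 0, "rz": 10.5, "claw": 0.0854},
  {"tx": 0.14, "ty": -0.064, "tz": 0, "rx": 0, "ry": 0, "rz": 12.2, "claw": 0.0854},
  {"tx": 0.14, "ty": -0.064, "tz": 0, "rx": 0, "ry": 0, "rz": 12.2, "claw": 0.0854},
  {"tx": 0.14, "ty": -0.064, "tz": 0, "rx": 0, "ry": 0, "rz": 12.2, "claw": 0.0854},
])

```text
clock: 18.25
eef_pos: [619.5, -60.3, 134.7]
tool_rot: [-3.135, 0.002, 0.194]
force: [-0.1, -0.3, -0.7]
width: 85.2
```

```bash
python3 - <<'E'
from h import *
s=read_state();print(s["eef_pos"],s["tool_rot"],s["force"],s["torque"],s["qpos"])
E
```

```text
[619.5270501  -60.33914918 134.66640119] [-3.13491320e+00  1.78732281e-03  1.93580937e-01] [-0.08615946 -0.3108553  -0.65390798] [-0.03418384  0.00385282 -0.04483789] [-0.18788472  0.74002891  0.40845243  1.69195125 -0.39277619  0.79564446
 -0.97250788]
```

Emit:
apply_moves([
  {"tx": 0.003, "ty": -0.001, "tz": -0.02, "rx": 0, "ry": 0, "rz": 0.15, "claw": 0.0854},
  {"tx": 0.003, "ty": -0.001, "tz": -0.035, "rx": 0, "ry": 0, "rz": 0.15, "claw": 0.0854},
  {"tx": 0.003, "ty": -0.001, "tz": -0.045, "rx": 0, "ry": 0, "rz": 0.15, "claw": 0.0854},
  {"tx": 0.003, "ty": -0.001, "tz": -0.055, "rx": 0, "ry": 0, "rz": 0.15, "claw": 0.0854},
  {"tx": 0.003, "ty": -0.001, "tz": -0.063, "rx": 0, "ry": 0, "rz": 0.15, "claw": 0.0854},
  {"tx": 0.003, "ty": -0.001, "tz": -0.063, "rx": 0, "ry": 0, "rz": 0.15, "claw": 0.0854},
  {"tx": 0.003, "ty": -0.001, "tz": -0.063, "rx": 0, "ry": 0, "rz": 0.15, "claw": 0.0854},
])

```text
clock: 18.95
eef_pos: [623.4, -61.6, 72.8]
tool_rot: [-3.136, -0.0, 0.212]
force: [0.1, -0.1, 0.7]
width: 85.3
```

```bash
python3 - <<'E'
from mk import *
s=read_state();print(s["eef_pos"],s["tool_rot"],s["force"],s["torque"])
sc=snap("scene","s9");print(mark("scene",sc))
E
```

```text
[623.43211333 -61.58294974  72.80042088] [-3.13614053e+00 -3.23711470e-04  2.11850968e-01] [ 0.120427   -0.13632711  0.70406549] [-0.02335102 -0.02048182 -0.0019857 ]Traceback (most recent call last):
  File "<stdin>", line 3, in <module>
  File "mk.py", line 6, in mark
    c=big(m,[r*4 for r in roi]);M=cv2.moments(c);return np.round([M['m10']/M['m00']/4,M['m01']/M['m00']/4,M['m00']/16],2)
  File "m.py", line 5, in big
    return max(c,key=cv2.contourArea)
ValueError: max() iterable argument is empty
```

Emit:
apply_moves([
  {"tx": 0, "ty": 0, "tz": -0.0035, "rx": 0, "ry": 0, "rz": 0, "claw": 0.0854},
  {"tx": 0, "ty": 0, "tz": -0.0035, "rx": 0, "ry": 0, "rz": 0, "claw": 0.065},
  {"tx": 0, "ty": 0, "tz": -0.0035, "rx": 0, "ry": 0, "rz": 0, "claw": 0.05},
  {"tx": 0, "ty": 0, "tz": -0.0035, "rx": 0, "ry": 0, "rz": 0, "claw": 0.04},
  {"tx": 0, "ty": 0, "tz": -0.0035, "rx": 0, "ry": 0, "rz": 0, "claw": 0.04},
  {"tx": 0, "ty": 0, "tz": -0.0035, "rx": 0, "ry": 0, "rz": 0, "claw": 0.04},
])

```text
clock: 19.6
eef_pos: [623.7, -60.9, 69.7]
tool_rot: [-3.136, -0.001, 0.212]
force: [-0.7, 3.3, 4.5]
width: 58.1
```

```bash
python3 - <<'E'
from mk import *
s=read_state();print(s["eef_pos"],s["tool_rot"],s["force"],s["torque"],s["width"])
E
```

```text
[623.73418392 -60.94668164  69.67839987] [-3.13552797e+00 -1.19177502e-03  2.12481262e-01] [-0.69927248  3.29511985  4.53086772] [ 0.50482776  0.07023948 -0.04443532] 58.142606732840775
```

Emit:
apply_moves([
  {"tx": 0, "ty": 0, "tz": 0.006, "rx": 0, "ry": 0, "rz": 0, "claw": 0.03},
  {"tx": 0, "ty": 0, "tz": 0.015, "rx": 0, "ry": 0, "rz": 0, "claw": 0.03},
  {"tx": 0, "ty": 0, "tz": 0.03, "rx": 0, "ry": 0, "rz": 0, "claw": 0.03},
  {"tx": 0, "ty": 0, "tz": 0.06, "rx": 0, "ry": 0, "rz": 0, "claw": 0.03},
  {"tx": 0, "ty": 0, "tz": 0.09, "rx": 0, "ry": 0, "rz": 0, "claw": 0.03},
  {"tx": 0, "ty": 0, "tz": 0.09, "rx": 0, "ry": 0, "rz": 0, "claw": 0.03},
  {"tx": 0, "ty": 0, "tz": 0.09, "rx": 0, "ry": 0, "rz": 0, "claw": 0.03},
])

```text
clock: 20.3
eef_pos: [623.8, -61.7, 160.7]
tool_rot: [-3.137, -0.002, 0.212]
force: [-0.4, 0.7, -0.6]
width: 57.9
```

```bash
python3 - <<'E'
from mk import *
s=read_state();print(s["eef_pos"],s["tool_rot"],s["force"],s["torque"],s["width"],s["qpos"])
sc=snap("scene","s10");snap("top","t10")
cv2.imwrite("pics/c10.png",cv2.resize(np.hstack([sc[90:250,290:410],cv2.imread("pics/t10_raw.png")[100:260,340:440]]),None,fx=3.6,fy=3.6,interpolation=cv2.INTER_CUBIC))
t=up(sc);H,S,V=cv2.split(cv2.cvtColor(t,cv2.COLOR_BGR2HSV));m=((V>185)&(S<40)).astype(np.uint8)*255
c=big(m,[4*r for r in [310,100,400,185]]);print(cv2.contourArea(c)/16,cv2.approxPolyDP(c,10,True).reshape(-1,2)/4)
E
```

```text
[623.79019503 -61.69190689 160.69773024] [-3.13667746e+00 -2.31337322e-03  2.12150266e-01] [-0.43085439  0.71022024 -0.62251481] [-0.03058388  0.01467056 -0.0034304 ] 57.85570043996212 [-0.19381954  0.7111757   0.4220239   1.66404713 -0.37255778  0.84627625
 -0.97127028]
1.75 [[347.25 146.75]
 [344.5  147.75]]
```

Emit:
apply_moves([
  {"tx": -0.025, "ty": 0.035, "tz": 0, "rx": 0, "ry": 0, "rz": -0.3, "claw": 0.03},
  {"tx": -0.05, "ty": 0.07, "tz": 0, "rx": 0, "ry": 0, "rz": -0.6, "claw": 0.03},
  {"tx": -0.075, "ty": 0.105, "tz": 0, "rx": 0, "ry": 0, "rz": -0.9, "claw": 0.03},
  {"tx": -0.1, "ty": 0.14, "tz": 0, "rx": 0, "ry": 0, "rz": -1.2, "claw": 0.03},
  {"tx": -0.125, "ty": 0.175, "tz": 0, "rx": 0, "ry": 0, "rz": -1.5, "claw": 0.03},
  {"tx": -0.15, "ty": 0.21, "tz": 0, "rx": 0, "ry": 0, "rz": -1.8, "claw": 0.03},
  {"tx": -0.175, "ty": 0.245, "tz": 0, "rx": 0, "ry": 0, "rz": -2.1, "claw": 0.03},
  {"tx": -0.2, "ty": 0.28, "tz": 0, "rx": 0, "ry": 0, "rz": -2.4, "claw": 0.03},
  {"tx": -0.22, "ty": 0.312, "tz": 0, "rx": 0, "ry": 0, "rz": -2.4, "claw": 0.03},
  {"tx": -0.22, "ty": 0.312, "tz": 0, "rx": 0, "ry": 0, "rz": -2.4, "claw": 0.03},
  {"tx": -0.22, "ty": 0.312, "tz": 0, "rx": 0, "ry": 0, "rz": -2.4, "claw": 0.03},
])

```text
clock: 21.5
eef_pos: [402.4, 250.9, 158.5]
tool_rot: [-3.137, 0.001, 0.006]
force: [1.4, -0.4, -0.6]
width: 57.9
```

```bash
python3 - <<'E'
from mk import *
s=read_state();print(s["eef_pos"],s["tool_rot"],s["force"],s["torque"],s["width"],s["qpos"])
E
```

```text
[402.35042086 250.94317049 158.53367766] [-3.13728401e+00  9.75236809e-04  5.56184105e-03] [ 1.35715811 -0.39802492 -0.60005742] [-0.08309941 -0.00865863  0.0087452 ] 57.93028888854683 [-0.97801318  0.54809489  0.53159228  2.08196143 -0.47383891  0.62833687
 -1.68515869]
```

Emit:
apply_moves([
  {"tx": 0, "ty": 0, "tz": -0.04, "rx": 0, "ry": 0, "rz": 0, "claw": 0.03},
  {"tx": 0, "ty": 0, "tz": -0.075, "rx": 0, "ry": 0, "rz": 0, "claw": 0.03},
  {"tx": 0, "ty": 0, "tz": -0.1, "rx": 0, "ry": 0, "rz": 0, "claw": 0.03},
  {"tx": 0, "ty": 0, "tz": -0.118, "rx": 0, "ry": 0, "rz": 0, "claw": 0.03},
  {"tx": 0, "ty": 0, "tz": -0.125, "rx": 0, "ry": 0, "rz": 0, "claw": 0.03},
  {"tx": 0, "ty": 0, "tz": -0.13, "rx": 0, "ry": 0, "rz": 0, "claw": 0.03},
  {"tx": 0, "ty": 0, "tz": -0.13, "rx": 0, "ry": 0, "rz": 0, "claw": 0.03},
])

```text
clock: 22.2
eef_pos: [403.8, 249.8, 29.2]
tool_rot: [-3.136, -0.0, 0.001]
force: [-0.4, 1.0, -1.3]
width: 58.1
```

```bash
python3 - <<'E'
from mk import *
s=read_state();print(s["eef_pos"],s["tool_rot"],s["force"],s["torque"],s["width"],s["qpos"])
E
```

```text
[403.82053617 249.8305324   29.17374645] [-3.13635194e+00 -2.88242989e-04  1.49128444e-03] [-0.4217911   1.03733103 -1.27369321] [-0.01416908  0.02742978  0.03328019] 58.06691224513809 [-0.79199175  0.76287302  0.27214536  2.15261995 -0.67975238  0.30681827
 -1.50634957]
```

Lower in small steps until the back edge touches.

Emit:
apply_moves([
  {"tx": 0, "ty": 0, "tz": -0.003, "rx": 0, "ry": 0, "rz": 0, "claw": 0.03},
  {"tx": 0, "ty": 0, "tz": -0.006, "rx": 0, "ry": 0, "rz": 0, "claw": 0.03},
  {"tx": 0, "ty": 0, "tz": -0.009, "rx": 0, "ry": 0, "rz": 0, "claw": 0.03},
  {"tx": 0, "ty": 0, "tz": -0.009, "rx": 0, "ry": 0, "rz": 0, "claw": 0.03},
])

```text
clock: 22.6
eef_pos: [403.2, 250.9, 20.4]
tool_rot: [-3.135, -0.0, 0.003]
force: [-1.6, 0.2, 4.6]
width: 58.1
```

Emit:
apply_moves([
  {"tx": 0, "ty": 0, "tz": -0.003, "rx": 0, "ry": 0, "rz": 0, "claw": 0.03},
  {"tx": 0, "ty": 0, "tz": -0.005, "rx": 0, "ry": 0, "rz": 0, "claw": 0.03},
  {"tx": 0, "ty": 0, "tz": -0.005, "rx": 0, "ry": 0, "rz": 0, "claw": 0.03},
])

```text
clock: 22.9
eef_pos: [400.9, 250.8, 15.8]
tool_rot: [-3.135, 0.004, 0.004]
force: [-6.4, 0.7, 13.7]
width: 58.3
```

Emit:
apply_moves([
  {"tx": 0, "ty": 0, "tz": 0, "rx": 0, "ry": 0, "rz": 0, "claw": 0.075},
  {"tx": 0, "ty": 0, "tz": 0, "rx": 0, "ry": 0, "rz": 0, "claw": 0.08},
  {"tx": 0, "ty": 0, "tz": 0, "rx": 0, "ry": 0, "rz": 0, "claw": 0.08},
  {"tx": 0, "ty": 0, "tz": 0.02, "rx": 0, "ry": 0, "rz": 0, "claw": 0.08},
  {"tx": 0, "ty": 0, "tz": 0.06, "rx": 0, "ry": 0, "rz": 0, "claw": 0.08},
  {"tx": 0, "ty": 0, "tz": 0.11, "rx": 0, "ry": 0, "rz": 0, "claw": 0.08},
  {"tx": 0, "ty": -0.04, "tz": 0.16, "rx": 0, "ry": 0, "rz": 0, "claw": 0.08},
  {"tx": 0, "ty": -0.08, "tz": 0.2, "rx": 0, "ry": 0, "rz": 0, "claw": 0.08},
  {"tx": 0, "ty": -0.13, "tz": 0.2, "rx": 0, "ry": 0, "rz": 0, "claw": 0.08},
  {"tx": 0, "ty": -0.18, "tz": 0.2, "rx": 0, "ry": 0, "rz": 0, "claw": 0.08},
  {"tx": 0, "ty": -0.23, "tz": 0.2, "rx": 0, "ry": 0, "rz": 0, "claw": 0.08},
  {"tx": 0, "ty": -0.28, "tz": 0.2, "rx": 0, "ry": 0, "rz": 0, "claw": 0.08},
])

```text
clock: 24.1
eef_pos: [403.2, -15.6, 215.6]
tool_rot: [-3.136, -0.002, 0.004]
force: [1.0, 0.2, -0.0]
width: 80.0
```

Emit:
apply_moves([
  {"tx": 0, "ty": -0.05, "tz": 0, "rx": 0, "ry": 0, "rz": 0, "claw": 0.08},
  {"tx": 0, "ty": -0.1, "tz": 0, "rx": 0, "ry": 0, "rz": 0, "claw": 0.08},
  {"tx": 0, "ty": -0.15, "tz": 0, "rx": 0, "ry": 0, "rz": 0, "claw": 0.08},
  {"tx": 0, "ty": -0.2, "tz": 0, "rx": 0, "ry": 0, "rz": 0, "claw": 0.08},
  {"tx": 0, "ty": -0.2, "tz": 0, "rx": 0, "ry": 0, "rz": 0, "claw": 0.08},
  {"tx": 0, "ty": -0.2, "tz": 0, "rx": 0, "ry": 0, "rz": 0, "claw": 0.08},
])

```text
clock: 24.7
eef_pos: [402.6, -215.3, 215.0]
tool_rot: [-3.136, 0.0, -0.001]
force: [-0.3, 0.6, -0.4]
width: 80.3
```

```bash
python3 - <<'E'
from tl import *
s=read_state();print(s["eef_pos"],s["force"],s["clock"])
im=snap("top","t11");sc=snap("scene","s11")
t=up(im);H,S,V=cv2.split(cv2.cvtColor(t,cv2.COLOR_BGR2HSV))
m=((V>150)&(S<80)).astype(np.uint8)*255
print(rect("top",m,[222,238,302,290],25))
y=((S>60)&(H>20)&(H<36)&(V>110)).astype(np.uint8)*255
print("mark px",np.mean(np.argwhere(y[238*4:290*4,222*4:302*4]),0)/4,(y[238*4:290*4,222*4:302*4]>0).sum()/16)
a=cv2.resize(im[110:310,200:420],None,fx=2.5,fy=2.5,interpolation=cv2.INTER_CUBIC)
b=cv2.resize(sc[150:300,220:420],None,fx=2.5,fy=2.5,interpolation=cv2.INTER_CUBIC)[:, :250*2]
o=np.zeros((500,800,3),np.uint8)
a=cv2.resize(a,(410,373));b=cv2.resize(sc[150:310,240:440],(390,312),interpolation=cv2.INTER_CUBIC)
o[:373,:410]=a;o[:312,410:]=b;cv2.imwrite("pics/c11.png",o[:375])
E
```

```text
[ 402.56306571 -215.31175624  214.99404431] [-0.3100054   0.57466697 -0.36697926] 24.7
(array([421.9, 251.8,  76.4,  61.1,   0.8]), [[383.29998779296875, 281.8999938964844], [384.1000061035156, 220.8000030517578], [460.5, 221.8000030517578], [459.70001220703125, 282.8999938964844]])
mark px [40.74503311 31.81953642] 9.4375
```

View pics/c11.png

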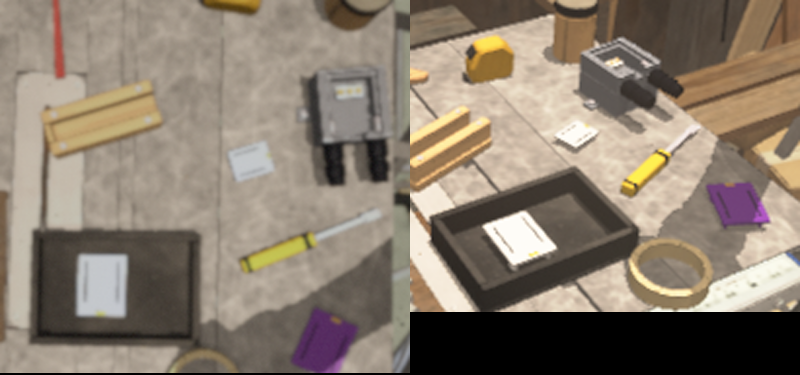

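The last picture shows the cover flat in the tray with its marked face up at (103,285). The tool is lying on the bench at (310,240), the box is open and nothing else has moved.

```bash
python3 -c "
from cell import finish_job; print(finish_job())"
```

```text
the job is handed in; nothing more can be done
None
```

The job is done and handed in after about 25 s of robot time. The box is open, the cover is in the black tray with its outer face up, and the tool is lying on the bench.

- **Tool:** I took it out of the holder by the shank, laid it on the bench, and took it again by the handle. After prying I laid it back on the bench.
- **Pry:** I slid the blade about 23 mm into the notch. The wrist joint reached its limit at about 9° of tilt, so I finished with a small lift. The cover popped loose but sat about 6° askew. That did not hinder the grasp, and I pinched it across its sides.
- **Placing:** The cover went into the tray tilted. I pressed it down at about 14 N and then let go, so its front edge dropped the last few millimetres.

**Last checks:**
- **Cover:** From above it measures 76 × 61 mm at (422, 252) mm. That fits a plate lying flat, and its yellow mark is visible.
- **Tool:** It looks flat on the bench in both views.
- **Bystanders:** The jar and tape measure looked untouched. The glue bottle was outside the last picture, and the arm never worked near it.
- **Robot:** The gripper is clear of everything.
- **Disagreement:** The cameras put the propped edge about 20 mm up, where about 13 mm was expected. It had no effect on the result.

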